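Tally the waste sample on the sorting carousel

TASK

Tally the waste sample, tins first and then cups. Swing the console's lever to the yellow mark and turn the carousel by its rim until the yellow tray faces the red arrow, and only then stand every tin upright in that tray; next swing the lever to the green mark and turn the green tray to the red arrow, and only then stand every cup upright in it. Finally park the station: turn the grey tray to the arrow and put the lever back on the white mark, with all tins and cups still standing in their trays; leave the mug, jar and tape roll where they are.

Things in the scene. Friction and masses are not known exactly. Their poses are not given: they have to be found in the camera images.
- stand: fixed black foot (diameter 250 mm, 30 mm high) of the sorting carousel; origin on the table under the carousel's axis. Its -x axis is the front: a red arrow lies flat on the table on that side, 180 to 250 mm from the axis
- front (a point): point above the stand, 95 mm from the axis towards the red arrow, 50 mm above the table: the tray that faces the arrow has its centre here
- carousel (a joint): angle of the carousel, rad, growing anticlockwise from above, about the vertical axis through the stand's origin; turns without stops, whole turns may be added. 0 = yellow tray exactly at the front, -2.094 (or +4.189) = green tray at the front, +2.094 = grey tray. Disc radius 175 mm, top 45 mm above the table. Stays where it is left; about 2 N at a peg moves it
- tray_yellow (a point): centre of the yellow tray, on the upper face of its floor: 95 mm from the axis, 49 mm above the table
- tray_green (a point): centre of the green tray, likewise. All three trays are round, outer diameter 150 mm, inner 144 mm, rim 61 mm above the table, 120 degrees apart on the disc
- tray_grey (a point): the same for the grey tray, which has some paper scraps in it and gets nothing; it is the parking place
- peg_yellow (a point): black upright rim peg for pushing the carousel round, 18 mm diameter, 155 mm from the axis, 60 mm tall on the disc (top 105 mm above the table); this point is on its axis 20 mm below its top. It stands 60 degrees anticlockwise of the yellow tray, seen from above
- peg_green (a point): the same kind of peg, 60 degrees anticlockwise of the green tray
- peg_grey (a point): the same kind of peg, 60 degrees anticlockwise of the grey tray
- console: fixed grey tally console, 220 x 240 mm, 50 mm high, origin on the table under its centre; its -x side faces the robot. Three coloured marks lie on its top in an arc round the lever's pivot, 118 to 152 mm from it: from the robot's left to right white, yellow, green. A low black display stands along its far edge, up to 69 mm above the table
- lever_pivot (a point): point on the lever's vertical pivot axis, 60 mm behind (+x of) the console's centre, 90 mm above the table
- lever (a joint): angle of the lever, rad, 0 to 1.7, growing anticlockwise seen from above (the knob moves towards the console's -y side). White mark at 0.25, yellow mark at 0.85 (lever straight along the console's -x), green mark at 1.45. It stays where it is left; about 1.5 N at the knob moves it
- lever_knob (a point): red upright knob at the lever's end, 22 mm diameter, 100 mm from the pivot, its foot 55 mm and its top 110 mm above the table; this point is on its axis 20 mm below its top
- tin1_mid (a point): empty steel food tin with a red paper label, upright cylinder of 58 mm diameter and 46 mm height, about 110 g, heavier at the bottom; this point is on its axis half-way up (23 mm above its foot), z axis along the tin. May be absent
- tin1: the same tin, origin at the centre of its foot. May be absent
- tin2_mid (a point): empty steel food tin with a red paper label, upright cylinder of 58 mm diameter and 46 mm height, about 110 g, heavier at the bottom; this point is on its axis half-way up (23 mm above its foot), z axis along the tin. May be absent
- tin2: the same tin, origin at the centre of its foot. May be absent
- cup1_mid (a point): small squat white lidded pudding cup with a green band, 52 mm diameter at the foot widening to 55 mm under its lid, lid 58 mm wide between 40 and 44 mm up, 46 mm high, about 80 g, heavier at the bottom; this point is on its axis half-way up, 23 mm above its foot, z axis along the cup. May be absent
- cup1: the same cup, origin at the centre of its foot. May be absent
- cup2_mid (a point): small squat white lidded pudding cup with a green band, 52 mm diameter at the foot widening to 55 mm under its lid, lid 58 mm wide between 40 and 44 mm up, 46 mm high, about 80 g, heavier at the bottom; this point is on its axis half-way up, 23 mm above its foot, z axis along the cup. May be absent
- cup2: the same cup, origin at the centre of its foot. May be absent
- mug: bystander: white mug 76 mm in diameter and 90 mm high, origin under its centre
- jar: bystander: jar of 70 mm diameter and 100 mm height, origin under its centre
- tape: bystander: orange roll of tape lying flat, 90 mm outer diameter, 24 mm high, origin under its centre

How it is judged:
By the outcome, as a careful person would: the job done as asked, in the order asked, and still so for the second after the job is handed in, with the robot touching nothing.
Of tin1, tin2 only 1 to 2 are there at a start; the rules pass over those that are not, and their reading is None.
Of cup1, cup2 only 1 to 2 are there at a start; the rules pass over those that are not, and their reading is None.
At some moment in a run one of tin1, tin2, cup1, cup2 may be knocked a few centimetres aside while the robot is not near it.
It also fails if it takes over 210 s, if anything falls off the work surface, if the arm or the gripper's body presses on something with over 40 N, if the wrist force passes 120 N, or if a joint passes its speed limit or range.

ROBOT

A 6-joint arm with a two-finger parallel gripper is mounted at the origin on the work surface. World frame = base frame: x ahead of the robot, y to its left, z up, the work surface at z = 0. Lengths are in m, angles in degrees, forces in N, time in s.
With the tool pointing down it reaches from about 0.3 to 0.75 m from the base axis. Payload 8.5 kg.
Tool frame: the origin (TCP) lies at the very end of the fingers, on their centre line; the grasp point (between the pads) lies 19 mm behind it; z points along the fingers, y is the line along which they close (so a half turn about z gives the same grasp; the last joint's range is limited). The gripper opens to 88 mm and grips with 3 to 60 N. Pads are 18 mm wide; open, the fingers measure 123 mm over their backs; the gripper's body (75 mm by 187 mm) begins 45 mm behind the grasp point.
Start: joints at [57.909, 21.807, 74.336, -0, 83.858, -12.336], TCP at [0.186, 0.518, 0.239] pointing down, gripper open.
Joint ranges: [-178.18, 178.18], [-50.72, 133.34], [12.68, 142.11], [-81.47, 261.47], [9.98, 163.14], [-165.26, 165.26]. Speed limits (degrees/s): [136.94, 136.94, 180, 180, 180, 180].

INTERFACE

Orientations are given as a 3x3 rotation matrix whose columns are the frame's x, y, z axes.
In Python, from bench import * gives the robot as it stands.
- The arm moves only by the tool servo_tool, never from a script. Its argument "moves" is a list of rows, each a list of 3 entries, a list of its own where there are three numbers: the turn, a rotation vector about the tool's x, y, z in rad, then the shift along the tool's x, y, z in m, then the opening, from 0 (shut) to 1 (fully open). A call has 1 to 10 rows; each row shifts and turns the commanded pose from where the row before left it, along the tool's axes as they then stand; what a row does not reach is not made up. A row lasts 1/12 s, in which the tool goes at most 41.7 mm and 7.16 degrees, less where a joint would pass 70% of its speed; a pose out of reach is approached as far as the arm can. A call with a gripper value outside its range is refused whole. The fingers move at their own pace and stop on an object; "force" is the grip in N (left out, the last holds). Time passes only in rows, so rows that do not move let the fingers close. It gives the time, the measured TCP pose, the force, the opening and the grip force at its end, in the units of the state.
- observe(): the state, without advancing time (a new reading comes with each control period).
- capture(name): name is "side" or "top" or "wrist"; returns (picture, depth): 480x640x3 uint8, red, green, blue; 480x640 float32, m along the optical axis (not along the pixel's ray), 0 where there is no reading.
- get_calibration(name): a dict with "fov_y" (degrees; the focal length in pixels is half the picture's height over the tangent of half this angle, whatever the lens; pixels are square), "cx", "cy" (the principal point, pixels), "dist" ([k1, k2, p1, p2, k3] as OpenCV has them; the pictures are not rectified), "eye" and "rotation" of the camera in the world. Camera axes: x right, y down, z forward; pixel columns grow to the right and rows downward; lengths in m; the calibration is good to about 2 mm. A picture is of the moment at which its call begins: read the wrist's pose just before it. get_calibration takes no time and is no camera call; for the wrist camera it gives the pose at the moment of the call.
- close_job(): hands the job in; it is judged then, once.
The state is a dict: "t": time; "q": joint angles; "joint_velocities": joint speeds; "joint_efforts": joint torques, N m; "position": TCP position; "ee_rot": TCP orientation; "wrist_force": force on the tool from outside, world axes, zero at the start; "ft_torque": the same for the moment, N m; "grip_width": opening from 0.0 (shut) to 1.0 (fully open); "gripper_force": force on a finger pad.
Only numpy, scipy, OpenCV 4.12 (cv2) and the standard library are available. Lean on these libraries where they do the work, as an engineer would, in place of code of your own. Each camera call takes 0.05 s, during which the arm holds its last target. There are 200 camera calls.

## Working session

There is one attempt and no reset: what is moved stays moved. The work goes in short steps, Python scripts to look and compute and a tool call to move; the robot and the scene stay as the last step left them, time stands still between calls to the robot, and variables do not carry over. Pictures are saved under pics/ and viewed, at most 14 in all, crops included, and the job is handed in when it is done.

Besides the shell and the picture viewer there is one more tool, called after ">>>" by a JSON object that holds its "op" and its "data", one argument or row to a line. servo_tool: Moves the arm, as the interface text tells. Its arguments: {"type":"object","properties":{"moves":{"type":"array"},"force":{"type":"number"}},"required":["moves"]}

```bash
mkdir -p pics; ls; python3 - <<'E'
from bench import *
import cv2,numpy as np
s=observe();print(s['t'],s['position'],np.round(s['ee_rot'],3),s['grip_width'])
a=[]
for n in("top","side"):
    p,d=capture(n);cv2.imwrite(f"pics/{n}0.png",p[:,:,::-1]);np.savez(f"{n}0.npz",p=p,d=d)
    print(n,get_calibration(n))
E
```

```text
pics
0.0 [0.18576203 0.51738801 0.23814902] [[-0.941  0.338 -0.001]
 [ 0.338  0.941 -0.001]
 [ 0.    -0.001 -1.   ]] 1.0011740766225368
top {'fov_y': 56.744795464187696, 'cx': 319.49866481856793, 'cy': 242.3131792456885, 'dist': array([-0.0950743,  0.       ,  0.       ,  0.       ,  0.       ]), 'eye': array([0.43209265, 0.02941718, 1.12665723]), 'rotation': array([[-0.00337652, -0.99196348,  0.12647946],
       [-0.99984471,  0.00553657,  0.01673056],
       [-0.01729637, -0.12640332, -0.99182813]])}
side {'fov_y': 56.15762022146887, 'cx': 320.748841807722, 'cy': 244.02177334250806, 'dist': array([-0.01891438,  0.        ,  0.        ,  0.        ,  0.        ]), 'eye': array([0.32268601, 0.69864017, 0.52022251]), 'rotation': array([[-0.94817894, -0.15742218,  0.2759981 ],
       [-0.31765539,  0.48931903, -0.81219575],
       [-0.0071935 , -0.85777919, -0.513968  ]])}
```

View pics/top0.png

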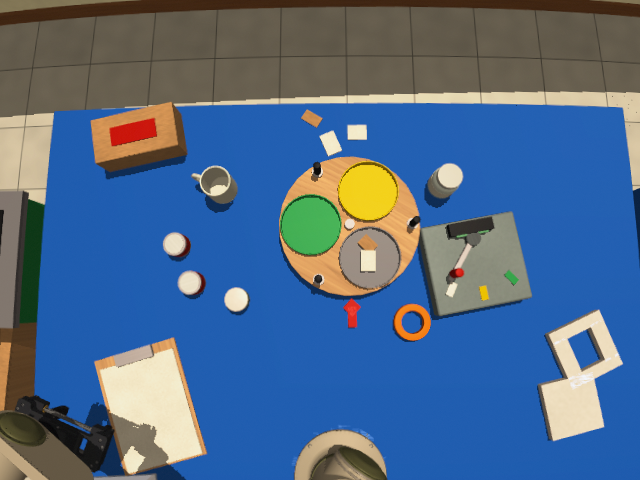

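View pics/side0.png

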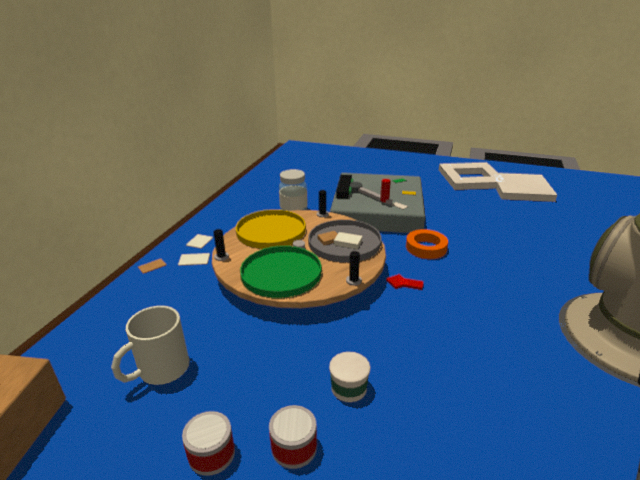

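```bash
cat > h.py <<'E'
import cv2,numpy as np
from bench import *
def ray(uv,z,cal):
    f=240/np.tan(np.radians(cal['fov_y'])/2);K=np.array([[f,0,cal['cx']],[0,f,cal['cy']],[0,0,1]])
    n=cv2.undistortPoints(np.array(uv,float).reshape(-1,1,2),K,cal['dist']).reshape(-1,2)
    r=np.c_[n,np.ones(len(n))]@np.array(cal['rotation']).T
    return np.array(cal['eye'])+r*((z-cal['eye'][2])/r[:,2])[:,None]
def masks(p):
    H,S,V=cv2.split(cv2.cvtColor(p,cv2.COLOR_RGB2HSV))
    return dict(red=((H<5)|(H>174))&(S>180)&(V>110),yellow=(abs(H.astype(int)-25)<4)&(S>200)&(V>120),green=(abs(H.astype(int)-62)<12)&(S>150)&(V>60),
      white=(S<75)&(V>140),black=(V<45),orange=(abs(H.astype(int)-12)<4)&(S>200)&(V>150))
def blobs(m,lo,hi):
    n,l,s,c=cv2.connectedComponentsWithStats(m.astype(np.uint8))
    out=[]
    for i in range(1,n):
        if lo<=s[i,4]<=hi:
            k=max(cv2.findContours((l==i).astype(np.uint8),cv2.RETR_EXTERNAL,cv2.CHAIN_APPROX_NONE)[0],key=len)
            out.append((c[i],int(s[i,4]),cv2.minEnclosingCircle(k)))
    return out
E
python3 - <<'E'
from h import *
p=np.load('top0.npz')['p'];cal=get_calibration('top')
for k,m in masks(p).items():
    z={'white':.046,'black':.105,'yellow':.049,'green':.049}.get(k,0.)
    for c,a,(cc,r) in blobs(m,25,8000):
        if 130<c[1]<350 and c[0]>140 and c[0]<540: print(k,np.round(c),a,np.round(cc),round(r,1),'z',z,np.round(ray([c],z,cal)[0],3),np.round(ray([cc],z,cal)[0],3), np.round(ray([c],.11 if k=='red' else .05,cal)[0],3))
E
```

```text
red [459. 272.] 57 [459. 272.] 4.2 z 0.0 [ 0.497 -0.306  0.   ] [ 0.498 -0.307  0.   ] [ 0.491 -0.274  0.11 ]
red [352. 313.] 262 [352. 313.] 13.7 z 0.0 [ 0.398 -0.031  0.   ] [ 0.397 -0.033  0.   ] [ 0.401 -0.026  0.11 ]
yellow [368. 191.] 2698 [368. 190.] 30.2 z 0.049 [ 0.697 -0.072  0.049] [ 0.7   -0.073  0.049] [ 0.696 -0.072  0.05 ]
yellow [483. 293.] 91 [483. 293.] 7.0 z 0.049 [ 0.444 -0.35   0.049] [ 0.444 -0.349  0.049] [ 0.444 -0.349  0.05 ]
green [310. 224.] 2791 [310. 224.] 30.3 z 0.049 [0.614 0.07  0.049] [0.615 0.07  0.049] [0.614 0.07  0.05 ]
green [511. 277.] 83 [511. 277.] 6.7 z 0.049 [ 0.481 -0.421  0.049] [ 0.481 -0.421  0.049] [ 0.481 -0.421  0.05 ]
white [357. 132.] 295 [357. 132.] 11.5 z 0.046 [ 0.853 -0.048  0.046] [ 0.852 -0.048  0.046] [ 0.851 -0.048  0.05 ]
white [330. 143.] 341 [330. 143.] 13.0 z 0.046 [0.824 0.019 0.046] [0.824 0.02  0.046] [0.823 0.02  0.05 ]
white [450. 175.] 508 [449. 176.] 13.9 z 0.046 [ 0.738 -0.28   0.046] [ 0.737 -0.278  0.046] [ 0.737 -0.279  0.05 ]
white [214. 183.] 345 [211. 178.] 19.4 z 0.046 [0.723 0.314 0.046] [0.735 0.322 0.04
[... 544 characters left out ...]
 [0.474 0.369 0.046] [0.473 0.368 0.05 ]
white [236. 299.] 455 [236. 299.] 12.2 z 0.046 [0.433 0.252 0.046] [0.432 0.252 0.046] [0.433 0.251 0.05 ]
black [317. 169.] 55 [316. 168.] 5.7 z 0.105 [0.737 0.053 0.105] [0.739 0.053 0.105] [0.753 0.054 0.05 ]
black [413. 222.] 45 [414. 222.] 5.7 z 0.105 [ 0.608 -0.173  0.105] [ 0.61  -0.175  0.105] [ 0.618 -0.184  0.05 ]
black [449. 232.] 41 [451. 230.] 6.8 z 0.105 [ 0.586 -0.256  0.105] [ 0.588 -0.26   0.105] [ 0.594 -0.271  0.05 ]
black [318. 279.] 27 [318. 278.] 3.6 z 0.105 [0.477 0.051 0.105] [0.479 0.05  0.105] [0.479 0.052 0.05 ]
orange [412. 322.] 594 [412. 322.] 18.2 z 0.0 [ 0.373 -0.182  0.   ] [ 0.373 -0.183  0.   ] [ 0.375 -0.173  0.05 ]
```

>>> {"op": "servo_tool", "data": {
  "moves": [
    [[0, 0, -0.115], [0, 0, 0], 1],
    [[0, 0, -0.115], [0, 0, 0], 1],
    [[0, 0, -0.115], [0, 0, 0], 1],
    [[0, 0, 0], [-0.0127, -0.033, 0], 0.6],
    [[0, 0, 0], [-0.0127, -0.033, 0], 0.6],
    [[0, 0, 0], [-0.0127, -0.033, 0], 0.6],
    [[0, 0, 0], [-0.0127, -0.033, 0], 0.6],
    [[0, 0, 0], [-0.0127, -0.033, 0], 0.6],
    [[0, 0, 0], [-0.0127, -0.033, 0], 0.6],
    [[0, 0, 0], [-0.0127, -0.033, 0], 0.6]
  ],
  "force": 20
}}

```text
t: 0.93
position: [0.2748, 0.285, 0.2386]
ee_rot: [[-1.0, -0.001, -0.0], [-0.001, 1.0, -0.0], [0.0, -0.0, -1.0]]
wrist_force: [0.2, 0.8, 0.4]
grip_width: 0.598
gripper_force: 0.0
```

>>> {"op": "servo_tool", "data": {
  "moves": [
    [[0, 0, 0], [-0.0127, -0.033, 0], 0.6],
    [[0, 0, 0], [-0.0127, -0.033, 0], 0.6],
    [[0, 0, 0], [-0.0127, -0.033, 0], 0.6],
    [[0, 0, 0], [-0.0127, -0.033, 0], 0.6],
    [[0, 0, 0], [-0.0127, -0.033, 0], 0.6],
    [[0, 0, 0], [-0.0127, -0.033, 0], 0.6],
    [[0, 0, 0], [-0.0127, -0.033, 0], 0.6],
    [[0, 0, 0], [-0.0127, -0.033, 0], 0.6],
    [[0, 0, 0], [-0.0127, -0.033, 0], 0.6],
    [[0, 0, 0], [-0.0127, -0.033, 0], 0.6]
  ]
}}

```text
t: 1.77
position: [0.402, -0.0452, 0.2386]
ee_rot: [[-1.0, 0.0, -0.0], [0.0, 1.0, 0.0], [0.0, 0.0, -1.0]]
wrist_force: [1.2, 0.7, -0.5]
grip_width: 0.601
gripper_force: 0.0
```

>>> {"op": "servo_tool", "data": {
  "moves": [
    [[0, 0, 0], [-0.0127, -0.033, 0], 0.6],
    [[0, 0, 0], [-0.0127, -0.033, 0], 0.6],
    [[0, 0, 0], [-0.0127, -0.033, 0], 0.6],
    [[0, 0, 0], [-0.0127, -0.033, 0], 0.6],
    [[0, 0, 0], [-0.0127, -0.033, 0], 0.6],
    [[0, 0, 0], [-0.0127, -0.033, 0], 0.6],
    [[0, 0, 0], [-0.0127, -0.033, 0], 0.6],
    [[0, 0, 0], [0, 0, 0], 0.6]
  ]
}}

```text
t: 2.43
position: [0.4918, -0.2793, 0.2373]
ee_rot: [[-1.0, 0.003, -0.001], [0.003, 1.0, -0.0], [0.001, -0.001, -1.0]]
wrist_force: [-0.3, 0.5, 0.4]
grip_width: 0.6
gripper_force: 0.0
```

```bash
python3 - <<'E'
from h import *
s=observe();print(s['t'],s['position'],np.round(s['ee_rot'],3))
cal=get_calibration('wrist');p,d=capture('wrist');cv2.imwrite('pics/w1.png',p[:,:,::-1])
M=masks(p)
for k,z in(('red',.11),('yellow',.05),('green',.05)):
    for c,a,(cc,r) in blobs(M[k],60,90000): print(k,np.round(cc),a,round(r,1),np.round(ray([cc],z,cal)[0],4))
p,d=capture('top');cv2.imwrite('pics/top1.png',p[:,:,::-1])
E
```

```text
2.4333 [ 0.4918084  -0.27930793  0.23725794] [[-1.     0.003 -0.001]
 [ 0.003  1.    -0.   ]
 [ 0.001 -0.001 -1.   ]]
red [587.  76.] 119 24.0 [ 0.3929 -0.1081  0.11  ]
red [325. 212.] 265 13.1 [ 0.4815 -0.2747  0.11  ]
```

View pics/w1.png

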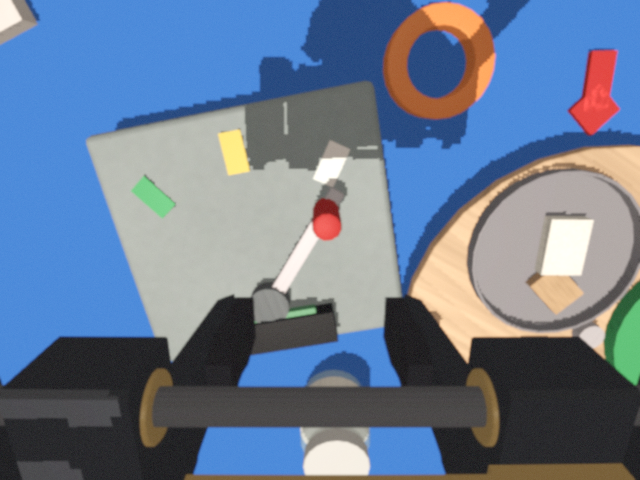

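View pics/top1.png

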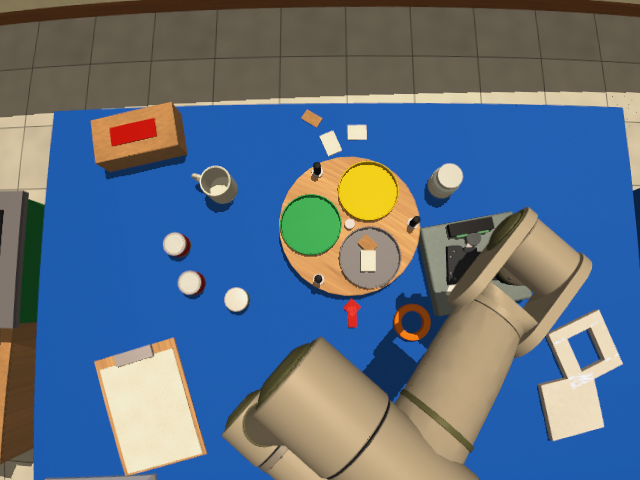

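```bash
python3 - <<'E'
from h import *
cal=get_calibration('wrist')
print(np.round(ray([(234,152),(153,196),(331,163)],.05,cal),4));print(np.round(ray([(327,227)],.11,cal),4), np.round(ray([(334,190)],.055,cal),4))
m=ray([(234,152),(153,196),(331,163)],.05,cal)[:,:2]
from scipy.optimize import least_squares
r=least_squares(lambda c:np.hypot(*(m-c).T)-.135,[.577,-.326]);P=r.x;print(P,r.fun)
print(np.degrees(np.arctan2(*(m-P).T[::-1]))%360)
ct=get_calibration('top')
print(ray([(451,290),(483,293),(511,277)],.05,ct))
E
```

```text
[[ 0.4448 -0.3436  0.05  ]
 [ 0.481  -0.4147  0.05  ]
 [ 0.4539 -0.2644  0.05  ]]
[[ 0.4911 -0.2688  0.11  ]] [[ 0.4754 -0.262   0.055 ]]
[ 0.57727809 -0.31973368] [-0.00034266  0.00020756  0.00020762]
[190.22814828 224.60999198 155.85819067]
[[ 0.45125724 -0.27036194  0.05      ]
 [ 0.44315389 -0.34890407  0.05      ]
 [ 0.48123042 -0.42068697  0.05      ]]
```

>>> {"op": "servo_tool", "data": {
  "moves": [
    [[0, 0, 0], [0.001, 0.008, 0.03], 0.6],
    [[0, 0, 0], [0, 0, 0.04], 0.6],
    [[0, 0, 0], [0, 0, 0.04], 0.6],
    [[0, 0, 0], [0, 0, 0.035], 0.6],
    [[0, 0, 0], [0, 0, 0.016], 0.6],
    [[0, 0, 0], [0, 0, 0], 0.1],
    [[0, 0, 0], [0, 0, 0], 0.1],
    [[0, 0, 0], [0, 0, 0], 0.1],
    [[0, 0, 0], [0, 0, 0], 0.1],
    [[0, 0, 0], [0, 0, 0], 0.1]
  ],
  "force": 15
}}

```text
t: 3.37
position: [0.491, -0.2673, 0.0796]
ee_rot: [[-1.0, -0.0, 0.004], [-0.0, 1.0, -0.004], [-0.004, -0.004, -1.0]]
wrist_force: [4.2, -3.2, 1.4]
grip_width: 0.248
gripper_force: 4.8
```

```bash
python3 - <<'E'
from h import *
s=observe();print(s['t'],s['position'],s['wrist_force'],s['grip_width']*.088,s['gripper_force'])
E
```

```text
3.3667 [ 0.49101456 -0.26727938  0.07964439] [ 4.18056309 -3.22160096  1.37675357] 0.0218555408984697 4.787939633242786
```

>>> {"op": "servo_tool", "data": {
  "moves": [
    [[0, 0, 0], [0.0035, -0.0063, 0], 0.1],
    [[0, 0, 0], [0.003, -0.0065, 0], 0.1],
    [[0, 0, 0], [0.0025, -0.0067, 0], 0.1],
    [[0, 0, 0], [0.002, -0.0069, 0], 0.1],
    [[0, 0, 0], [0.0015, -0.007, 0], 0.1],
    [[0, 0, 0], [0.001, -0.0072, 0], 0.1],
    [[0, 0, 0], [0.0005, -0.0073, 0], 0.1],
    [[0, 0, 0], [0, -0.0073, 0], 0.1],
    [[0, 0, 0], [-0.0005, -0.0073, 0], 0.1],
    [[0, 0, 0], [-0.001, -0.008, 0], 0.1]
  ]
}}

```text
t: 4.2
position: [0.4765, -0.3363, 0.079]
ee_rot: [[-1.0, -0.001, -0.001], [-0.001, 1.0, 0.001], [0.001, 0.001, -1.0]]
wrist_force: [-4.0, 5.3, 7.2]
grip_width: 0.245
gripper_force: 15.0
```

>>> {"op": "servo_tool", "data": {
  "moves": [
    [[0, 0, 0], [0, 0, 0], 0.1],
    [[0, 0, 0], [0, 0, 0], 0.1],
    [[0, 0, 0], [0, 0, 0], 0.1],
    [[0, 0, 0], [0, 0, 0], 0.1]
  ]
}}

```text
t: 4.53
position: [0.4767, -0.3371, 0.079]
ee_rot: [[-1.0, -0.0, -0.001], [-0.0, 1.0, -0.001], [0.001, -0.001, -1.0]]
wrist_force: [-3.9, 0.1, 6.5]
grip_width: 0.244
gripper_force: 15.0
```

>>> {"op": "servo_tool", "data": {
  "moves": [
    [[0, 0, 0], [0, 0, 0], 0.6],
    [[0, 0, 0], [0, 0, 0], 0.6],
    [[0, 0, 0], [0, 0, 0], 0.6],
    [[0, 0, 0], [0, 0, -0.04], 0.6],
    [[0, 0, 0], [0, 0, -0.04], 0.6],
    [[0, 0, 0], [0, 0, -0.04], 0.6],
    [[0, 0, 0], [0, 0, -0.04], 0.6],
    [[0, 0, 0], [0, 0, 0], 0.6],
    [[0, 0, 0], [0, 0, 0], 0.6]
  ]
}}

```text
t: 5.28
position: [0.4777, -0.337, 0.2397]
ee_rot: [[-1.0, -0.0, 0.003], [-0.0, 1.0, -0.003], [-0.003, -0.003, -1.0]]
wrist_force: [-0.6, 0.4, -1.9]
grip_width: 0.598
gripper_force: 0.0
```

```bash
cat > lev.py <<'E'
from h import *
import sys
def lever(n):
    cal=get_calibration('wrist');p,d=capture('wrist');cv2.imwrite(f'pics/{n}.png',p[:,:,::-1]);M=masks(p)
    # knob top: red blob upper face = nearest depth
    m=M['red'];near=d[m&(d>0)].min();top=m&(d<near+.012)&(d>0)
    b=max(blobs(top,20,9000),key=lambda b:b[1]);k=ray([b[2][0]],.11,cal)[0]
    P=np.array([.5773,-.3197]);v=k[:2]-P;a=np.degrees(np.arctan2(v[1],v[0]))%360
    print('knob',np.round(b[2][0]),np.round(k,4),'r',np.hypot(*v),'lever',.85+np.radians(a-190.23))
if __name__=='__main__': lever(sys.argv[1])
E
python3 lev.py w2; python3 -c "
from h import *
print(observe()['position']);p,d=capture('wrist')
cal=get_calibration('wrist')
for k in('yellow','green'):
  for c,a,e in blobs(masks(p)[k],60,9000): print(k,c,a,ray([c],.05,cal))
"
```

```text
knob [320. 218.] [ 0.4726 -0.3368  0.11  ] r 0.10606249123354877 lever 0.8330480676423662
[ 0.4772086  -0.33660415  0.23761307]
```

View pics/w2.png

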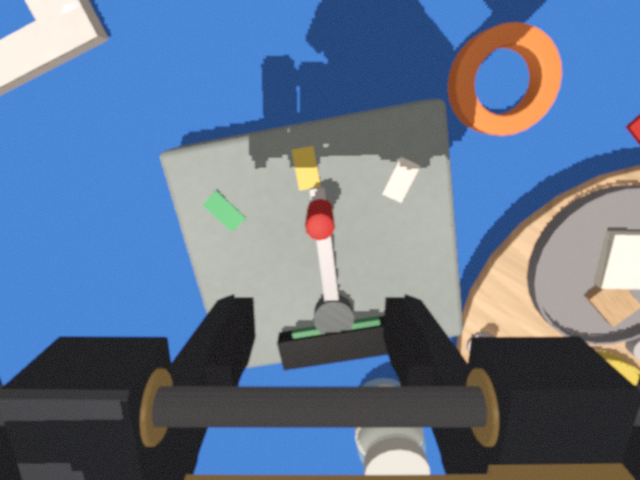

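>>> {"op": "servo_tool", "data": {
  "moves": [
    [[0, 0, 0], [0, 0.0385, 0], 0.6],
    [[0, 0, 0], [0, 0.0385, 0], 0.6],
    [[0, 0, 0], [0, 0.0385, 0], 0.6],
    [[0, 0, 0], [0, 0.0385, 0], 0.6],
    [[0, 0, 0], [0, 0.0385, 0], 0.6],
    [[0, 0, 0], [0, 0.0385, 0], 0.6],
    [[0, 0, 0], [0, 0.0385, 0], 0.6],
    [[0, 0, 0], [0, 0.0385, 0], 0.6],
    [[0, 0, 0], [0, 0.0385, 0], 0.6],
    [[0, 0, 0], [0, 0.0385, 0], 0.6]
  ]
}}

```text
t: 6.22
position: [0.4763, 0.0501, 0.2362]
ee_rot: [[-1.0, 0.0, -0.003], [0.0, 1.0, 0.001], [0.003, 0.001, -1.0]]
wrist_force: [1.0, -0.9, -0.4]
grip_width: 0.602
gripper_force: 0.0
```

>>> {"op": "servo_tool", "data": {
  "moves": [
    [[0, 0, 0], [0, 0, 0], 0.6],
    [[0, 0, 0], [0, 0, 0], 0.6]
  ]
}}

```text
t: 6.38
position: [0.4765, 0.0497, 0.2363]
ee_rot: [[-1.0, -0.004, -0.003], [-0.004, 1.0, 0.0], [0.003, 0.0, -1.0]]
wrist_force: [-0.1, -0.5, -0.4]
grip_width: 0.6
gripper_force: 0.0
```

```bash
python3 - <<'E'
from h import *
print(observe()['position'])
cal=get_calibration('wrist');p,d=capture('wrist');cv2.imwrite('pics/w3.png',p[:,:,::-1]);np.savez('w3.npz',p=p,d=d)
M=masks(p)
for k,z in(('red',0),('yellow',.049),('green',.049),('black',.105)):
    for c,a,(cc,r) in blobs(M[k],100,90000):
        if c[1]<300: print(k,np.round(c),np.round(cc),a,round(r,1),np.round(ray([c],z,cal)[0],4),np.round(ray([cc],z,cal)[0],4))
E
```

```text
[0.47654299 0.04972474 0.23633748]
red [632. 210.] [632. 210.] 131 12.8 [0.4899 0.3594 0.    ] [0.49   0.3587 0.    ]
black [321. 214.] [323. 216.] 282 12.5 [0.4681 0.0517 0.105 ] [0.4695 0.0525 0.105 ]
```

View pics/w3.png

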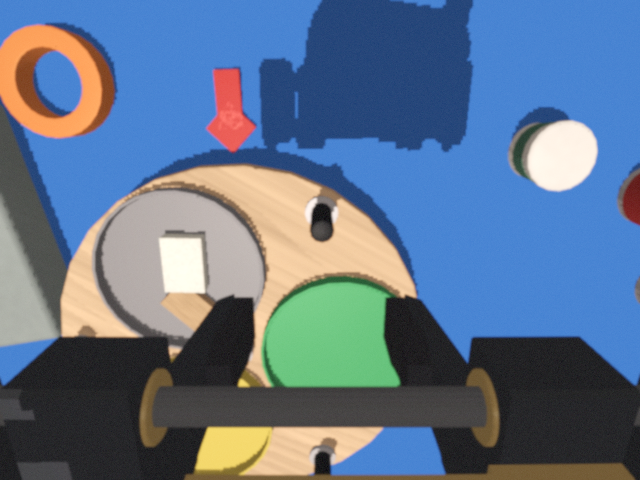

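```bash
python3 - <<'E'
from h import *
cal=get_calibration('wrist');p=np.load('w3.npz')['p']
print('peg',ray([(321,229)],.105,cal),'arrow',ray([(228,70),(233,150)],0,cal))
print('other peg, cup',ray([(322,455)],.105,cal),ray([(560,155)],.046,cal))
H,S,V=cv2.split(cv2.cvtColor(p,cv2.COLOR_RGB2HSV))
# disc rim edge (z=.045): boundary wood vs blue, left/top arc
wood=((H<25)&(S>60)&(V>110)).astype(np.uint8)
pts=[]
for u in range(140,400,10):
    v=np.where(wood[155:300,u])[0]
    if len(v): pts.append((u,155+v[0]))
w=ray(pts,.045,cal)[:,:2]
from scipy.optimize import least_squares
r=least_squares(lambda c:np.hypot(*(w-c).T)-.175,[.614,-.025],loss='soft_l1',f_scale=.002);print(r.x,np.round(r.fun,4))
E
```

```text
peg [[0.47963277 0.05012256 0.105     ]] arrow [[ 0.3646323  -0.03165434  0.        ]
 [ 0.43403574 -0.03164712  0.        ]]
other peg, cup [[0.68842759 0.05148387 0.105     ]] [[0.43305866 0.24852969 0.046     ]]
[ 0.61680982 -0.02550656] [-0.001  -0.0002 -0.0003 -0.0007 -0.0007 -0.0001  0.0009 -0.0001  0.0001
 -0.0001  0.0009  0.0007  0.     -0.0003  0.0007  0.0013  0.0006 -0.0003
 -0.      0.0008 -0.0001 -0.0004 -0.0001 -0.0003 -0.0009 -0.0009]
```

```bash
cat > arc.py <<'E'
import numpy as np,sys
# arc.py cx cy r a0 a1 n opening: rows in tool axes (x=-X,y=+Y)
cx,cy,r,a0,a1,n,o=map(float,sys.argv[1:]);n=int(n)
a=np.radians(np.linspace(a0,a1,n+1));P=np.round(np.c_[-(cx+r*np.cos(a)),cy+r*np.sin(a)],4);D=np.diff(P,axis=0)
for i in range(0,n,10): print('['+', '.join(f'[[0, 0, 0], [{x:.4f}, {y:.4f}, 0], {o:g}]' for x,y in D[i:i+10])+']')
print('start',-P[0,0],P[0,1],'end',-P[-1,0],P[-1,1])
E
python3 arc.py .6145 -.0255 .155 150.7 260 20 0.1; python3 arc.py .6145 -.0255 .155 140 241.5 20 0.1
```

```text
[[[0, 0, 0], [0.0066, -0.0133, 0], 0.1], [[0, 0, 0], [0.0053, -0.0138, 0], 0.1], [[0, 0, 0], [0.0040, -0.0142, 0], 0.1], [[0, 0, 0], [0.0026, -0.0145, 0], 0.1], [[0, 0, 0], [0.0012, -0.0148, 0], 0.1], [[0, 0, 0], [-0.0002, -0.0147, 0], 0.1], [[0, 0, 0], [-0.0016, -0.0147, 0], 0.1], [[0, 0, 0], [-0.0030, -0.0145, 0], 0.1], [[0, 0, 0], [-0.0043, -0.0141, 0], 0.1], [[0, 0, 0], [-0.0057, -0.0137, 0], 0.1]]
[[[0, 0, 0], [-0.0070, -0.0130, 0], 0.1], [[0, 0, 0], [-0.0081, -0.0123, 0], 0.1], [[0, 0, 0], [-0.0094, -0.0115, 0], 0.1], [[0, 0, 0], [-0.0103, -0.0105, 0], 0.1], [[0, 0, 0], [-0.0113, -0.0096, 0], 0.1], [[0, 0, 0], [-0.0122, -0.0083, 0], 0.1], [[0, 0, 0], [-0.0129, -0.0072, 0], 0.1], [[0, 0, 0], [-0.0135, -0.0060, 0], 0.1], [[0, 0, 0], [-0.0141, -0.0046, 0], 0.1], [[0, 0, 0], [-0.0144, -0.0032, 0], 0.1]]
start 0.4793 0.0504 end 0.5876 -0.1781
[[[0, 0, 0], [0.0084, -0.0109, 0], 0.1], [[0, 0, 0], [0.0073, -0.0116, 0], 0.1], [[0, 0, 0], [0.0063, -0.0121, 0], 0.1], [[0, 0, 0], [0.0052, -0.0128, 0], 0.1], [[0, 0, 0], [0.0041, -0.0131, 0], 0.1], [[0, 0, 0], [0.0029, -0.0134, 0], 0.1], [[0, 0, 0], [0.0016, -0.0136, 0], 0.1], [[0, 0, 0], [0.0005, -0.0137, 0], 0.1], [[0, 0, 0], [-0.0008, -0.0137, 0], 0.1], [[0, 0, 0], [-0.0019, -0.0136, 0], 0.1]]
[[[0, 0, 0], [-0.0032, -0.0134, 0], 0.1], [[0, 0, 0], [-0.0043, -0.0130, 0], 0.1], [[0, 0, 0], [-0.0055, -0.0126, 0], 0.1], [[0, 0, 0], [-0.0065, -0.0120, 0], 0.1], [[0, 0, 0], [-0.0076, -0.0115, 0], 0.1], [[0, 0, 0], [-0.0086, -0.0107, 0], 0.1], [[0, 0, 0], [-0.0095, -0.0099, 0], 0.1], [[0, 0, 0], [-0.0103, -0.0091, 0], 0.1], [[0, 0, 0], [-0.0111, -0.0080, 0], 0.1], [[0, 0, 0], [-0.0117, -0.0071, 0], 0.1]]
start 0.4958 0.0741 end 0.5405 -0.1617
```

>>> {"op": "servo_tool", "data": {
  "moves": [
    [[0, 0, 0], [-0.003, 0.0005, 0.03], 0.6],
    [[0, 0, 0], [0, 0, 0.04], 0.6],
    [[0, 0, 0], [0, 0, 0.04], 0.6],
    [[0, 0, 0], [0, 0, 0.036], 0.6],
    [[0, 0, 0], [0, 0, 0.018], 0.6],
    [[0, 0, 0], [0, 0, 0], 0.1],
    [[0, 0, 0], [0, 0, 0], 0.1],
    [[0, 0, 0], [0, 0, 0], 0.1],
    [[0, 0, 0], [0, 0, 0], 0.1],
    [[0, 0, 0], [0, 0, 0], 0.1]
  ],
  "force": 15
}}

```text
t: 7.27
position: [0.4807, 0.0486, 0.075]
ee_rot: [[-1.0, 0.0, 0.002], [0.0, 1.0, 0.0], [-0.002, 0.0, -1.0]]
wrist_force: [-2.2, 3.2, 2.2]
grip_width: 0.245
gripper_force: 1.9
```

>>> {"op": "servo_tool", "data": {
  "moves": [
    [[0, 0, 0], [0, 0, 0], 0.1],
    [[0, 0, 0], [0, 0, 0], 0.1],
    [[0, 0, 0], [0, 0, 0], 0.1]
  ]
}}

```text
t: 7.52
position: [0.4802, 0.0489, 0.0747]
ee_rot: [[-1.0, -0.001, 0.001], [-0.001, 1.0, 0.0], [-0.001, 0.0, -1.0]]
wrist_force: [-3.4, 1.1, 7.4]
grip_width: 0.199
gripper_force: 15.0
```

>>> {"op": "servo_tool", "data": {
  "moves": [
    [[0, 0, 0], [0.0066, -0.0133, 0], 0.1],
    [[0, 0, 0], [0.0053, -0.0138, 0], 0.1],
    [[0, 0, 0], [0.004, -0.0142, 0], 0.1],
    [[0, 0, 0], [0.0026, -0.0145, 0], 0.1],
    [[0, 0, 0], [0.0012, -0.0148, 0], 0.1],
    [[0, 0, 0], [-0.0002, -0.0147, 0], 0.1],
    [[0, 0, 0], [-0.0016, -0.0147, 0], 0.1],
    [[0, 0, 0], [-0.003, -0.0145, 0], 0.1],
    [[0, 0, 0], [-0.0043, -0.0141, 0], 0.1],
    [[0, 0, 0], [-0.0057, -0.0137, 0], 0.1]
  ]
}}

```text
t: 8.35
position: [0.4754, -0.0941, 0.0744]
ee_rot: [[-1.0, -0.001, 0.0], [-0.001, 1.0, 0.0], [-0.0, 0.0, -1.0]]
wrist_force: [-1.0, 3.9, 4.2]
grip_width: 0.198
gripper_force: 15.0
```

>>> {"op": "servo_tool", "data": {
  "moves": [
    [[0, 0, 0], [-0.007, -0.013, 0], 0.1],
    [[0, 0, 0], [-0.0081, -0.0123, 0], 0.1],
    [[0, 0, 0], [-0.0094, -0.0115, 0], 0.1],
    [[0, 0, 0], [-0.0103, -0.0105, 0], 0.1],
    [[0, 0, 0], [-0.0113, -0.0096, 0], 0.1],
    [[0, 0, 0], [-0.0122, -0.0083, 0], 0.1],
    [[0, 0, 0], [-0.0129, -0.0072, 0], 0.1],
    [[0, 0, 0], [-0.0135, -0.006, 0], 0.1],
    [[0, 0, 0], [-0.0141, -0.0046, 0], 0.1],
    [[0, 0, 0], [-0.0144, -0.0032, 0], 0.1]
  ]
}}

```text
t: 9.18
position: [0.5891, -0.1786, 0.0743]
ee_rot: [[-1.0, -0.001, -0.0], [-0.001, 1.0, 0.003], [0.0, 0.003, -1.0]]
wrist_force: [-1.7, 13.7, 7.2]
grip_width: 0.197
gripper_force: 15.0
```

>>> {"op": "servo_tool", "data": {
  "moves": [
    [[0, 0, 0], [0, 0, 0], 0.6],
    [[0, 0, 0], [0, 0, 0], 0.6],
    [[0, 0, 0], [0, 0, -0.04], 0.6],
    [[0, 0, 0], [0, 0, -0.04], 0.6],
    [[0, 0, 0], [0.0134, 0.0359, -0.02], 0.6],
    [[0, 0, 0], [0.0134, 0.0359, 0], 0.6],
    [[0, 0, 0], [0.0134, 0.0359, 0], 0.6],
    [[0, 0, 0], [0.0134, 0.0359, 0], 0.6],
    [[0, 0, 0], [0.0134, 0.0359, 0], 0.6],
    [[0, 0, 0], [0.0134, 0.0359, 0], 0.6]
  ]
}}

```text
t: 10.02
position: [0.5073, 0.0353, 0.1733]
ee_rot: [[-1.0, 0.001, 0.001], [0.001, 1.0, -0.001], [-0.001, -0.001, -1.0]]
wrist_force: [0.9, 0.5, 0.1]
grip_width: 0.6
gripper_force: 0.0
```

>>> {"op": "servo_tool", "data": {
  "moves": [
    [[0, 0, 0], [0.0134, 0.0359, 0], 0.6],
    [[0, 0, 0], [0, 0, 0], 0.6],
    [[0, 0, 0], [0, 0, 0.04], 0.6],
    [[0, 0, 0], [0, 0, 0.04], 0.6],
    [[0, 0, 0], [0, 0, 0.02], 0.6],
    [[0, 0, 0], [0, 0, 0], 0.1],
    [[0, 0, 0], [0, 0, 0], 0.1],
    [[0, 0, 0], [0, 0, 0], 0.1],
    [[0, 0, 0], [0, 0, 0], 0.1],
    [[0, 0, 0], [0, 0, 0], 0.1]
  ]
}}

```text
t: 10.85
position: [0.497, 0.0693, 0.0747]
ee_rot: [[-1.0, -0.0, 0.005], [-0.0, 1.0, -0.002], [-0.005, -0.002, -1.0]]
wrist_force: [5.5, -6.4, 0.2]
grip_width: 0.243
gripper_force: 2.7
```

>>> {"op": "servo_tool", "data": {
  "moves": [
    [[0, 0, 0], [0, 0, 0], 0.1],
    [[0, 0, 0], [0, 0, 0], 0.1],
    [[0, 0, 0], [0, 0, 0], 0.1]
  ]
}}

```text
t: 11.1
position: [0.4974, 0.0693, 0.0748]
ee_rot: [[-1.0, -0.0, 0.006], [-0.0, 1.0, -0.002], [-0.006, -0.002, -1.0]]
wrist_force: [4.8, -4.5, 0.8]
grip_width: 0.198
gripper_force: 15.0
```

>>> {"op": "servo_tool", "data": {
  "moves": [
    [[0, 0, 0], [0.0084, -0.0109, 0], 0.1],
    [[0, 0, 0], [0.0073, -0.0116, 0], 0.1],
    [[0, 0, 0], [0.0063, -0.0121, 0], 0.1],
    [[0, 0, 0], [0.0052, -0.0128, 0], 0.1],
    [[0, 0, 0], [0.0041, -0.0131, 0], 0.1],
    [[0, 0, 0], [0.0029, -0.0134, 0], 0.1],
    [[0, 0, 0], [0.0016, -0.0136, 0], 0.1],
    [[0, 0, 0], [0.0005, -0.0137, 0], 0.1],
    [[0, 0, 0], [-0.0008, -0.0137, 0], 0.1],
    [[0, 0, 0], [-0.0019, -0.0136, 0], 0.1]
  ]
}}

```text
t: 11.93
position: [0.4621, -0.0587, 0.0746]
ee_rot: [[-1.0, -0.001, 0.003], [-0.001, 1.0, -0.0], [-0.003, -0.0, -1.0]]
wrist_force: [0.8, 3.8, 6.6]
grip_width: 0.196
gripper_force: 15.0
```

>>> {"op": "servo_tool", "data": {
  "moves": [
    [[0, 0, 0], [-0.0032, -0.0134, 0], 0.1],
    [[0, 0, 0], [-0.0043, -0.013, 0], 0.1],
    [[0, 0, 0], [-0.0055, -0.0126, 0], 0.1],
    [[0, 0, 0], [-0.0065, -0.012, 0], 0.1],
    [[0, 0, 0], [-0.0076, -0.0115, 0], 0.1],
    [[0, 0, 0], [-0.0086, -0.0107, 0], 0.1],
    [[0, 0, 0], [-0.0095, -0.0099, 0], 0.1],
    [[0, 0, 0], [-0.0103, -0.0091, 0], 0.1],
    [[0, 0, 0], [-0.0111, -0.008, 0], 0.1],
    [[0, 0, 0], [-0.0117, -0.0071, 0], 0.1]
  ]
}}

```text
t: 12.77
position: [0.5407, -0.165, 0.0745]
ee_rot: [[-1.0, -0.0, 0.001], [-0.0, 1.0, 0.001], [-0.001, 0.001, -1.0]]
wrist_force: [0.9, 10.2, 4.5]
grip_width: 0.197
gripper_force: 15.0
```

>>> {"op": "servo_tool", "data": {
  "moves": [
    [[0, 0, 0], [0, 0, 0], 0.1],
    [[0, 0, 0], [0, 0, 0], 0.1],
    [[0, 0, 0], [0, 0, 0], 0.1]
  ]
}}

```text
t: 13.02
position: [0.5414, -0.1654, 0.0746]
ee_rot: [[-1.0, -0.0, 0.004], [-0.0, 1.0, -0.0], [-0.004, -0.0, -1.0]]
wrist_force: [4.3, 4.1, 1.1]
grip_width: 0.195
gripper_force: 15.0
```

>>> {"op": "servo_tool", "data": {
  "moves": [
    [[0, 0, 0], [0, 0, 0], 0.6],
    [[0, 0, 0], [0, 0, 0], 0.6],
    [[0, 0, 0], [0, 0, -0.04], 0.6],
    [[0, 0, 0], [0, 0, -0.04], 0.6],
    [[0, 0, 0], [0, 0, -0.04], 1],
    [[0, 0, 0], [0.0048, 0.038, -0.04], 1],
    [[0, 0, 0], [0.0048, 0.038, 0], 1],
    [[0, 0, 0], [0.0048, 0.038, 0], 1],
    [[0, 0, 0], [0.0048, 0.038, 0], 1],
    [[0, 0, 0], [0.0048, 0.038, 0], 1]
  ]
}}

```text
t: 13.85
position: [0.5164, 0.0164, 0.2237]
ee_rot: [[-1.0, 0.001, 0.001], [0.001, 1.0, -0.0], [-0.001, -0.0, -1.0]]
wrist_force: [1.7, -0.3, -0.0]
grip_width: 0.924
gripper_force: 0.0
```

>>> {"op": "servo_tool", "data": {
  "moves": [
    [[0, 0, 0], [0.0048, 0.038, 0], 1],
    [[0, 0, 0], [0.0048, 0.038, 0], 1],
    [[0, 0, 0], [0.0048, 0.038, 0], 1],
    [[0, 0, 0], [0.0048, 0.038, 0], 1],
    [[0, 0, 0], [0.0048, 0.038, 0], 1],
    [[0, 0, 0], [0.0048, 0.038, 0], 1],
    [[0, 0, 0], [0.0048, 0.038, 0], 1],
    [[0, 0, 0], [0.0048, 0.038, 0], 1],
    [[0, 0, 0], [0.0048, 0.038, 0], 1],
    [[0, 0, 0], [0, 0, 0], 1]
  ]
}}

```text
t: 14.68
position: [0.4721, 0.362, 0.2231]
ee_rot: [[-1.0, -0.005, 0.0], [-0.005, 1.0, 0.001], [-0.0, 0.001, -1.0]]
wrist_force: [-0.2, -0.3, -0.2]
grip_width: 0.999
gripper_force: 0.0
```

```bash
cat > look.py <<'E'
from h import *
import sys
n=sys.argv[1]
s=observe();print(s['t'],np.round(s['position'],4))
p,d=capture('top');cv2.imwrite(f'pics/top_{n}.png',p[:,:,::-1]);ct=get_calibration('top')
F=1.65;C=np.array([.6145,-.0255])
for k in('yellow','green'):
    for c,a,(cc,r) in blobs(masks(p)[k],1000,8000):
        w=ray([cc],.055,ct)[0];print('top',k,a,np.round(cc),round(r,1),np.round(w,4),'angle',np.degrees(np.arctan2(w[1]-C[1],w[0]-C[0]))%360)
for c,a,(cc,r) in blobs(masks(p)['white'],250,700):
    if 10<r<14 and c[1]>150: print('top lid',np.round(cc),a,round(r,1),np.round(ray([cc],.046,ct)[0],4))
cal=get_calibration('wrist');p,d=capture('wrist');cv2.imwrite(f'pics/w_{n}.png',p[:,:,::-1])
for c,a,(cc,r) in blobs(masks(p)['white'],900,9000):
    print('wrist lid',np.round(cc),a,round(r,1),np.round(ray([cc],.046,cal)[0],4))
E
python3 look.py 4
```

```text
14.6833 [0.4721 0.362  0.2231]
top yellow 2952 [353. 262.] 31.0 [ 0.5196 -0.034   0.055 ] angle 185.1416759997537
top green 1071 [380. 202.] 29.9 [ 0.6691 -0.1028  0.055 ] angle 305.2349931145293
top lid [174. 243.] 411 11.7 [0.5693 0.4111 0.046 ]
top lid [236. 299.] 456 12.2 [0.4324 0.2516 0.046 ]
wrist lid [186. 159.] 4305 38.7 [0.432  0.2539 0.046 ]
wrist lid [331. 210.] 3978 35.9 [0.4728 0.3693 0.046 ]
wrist lid [375. 313.] 3057 32.8 [0.5685 0.4108 0.046 ]
wrist lid [254. 467.] 1621 42.3 [0.7498 0.2927 0.046 ]
```

View pics/top_4.png

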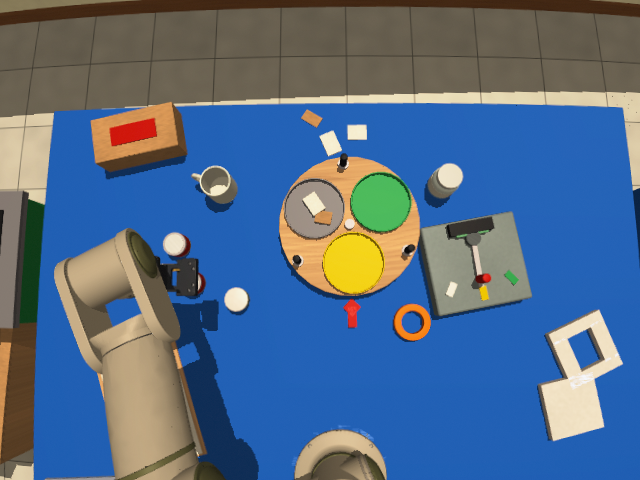

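View pics/w_4.png

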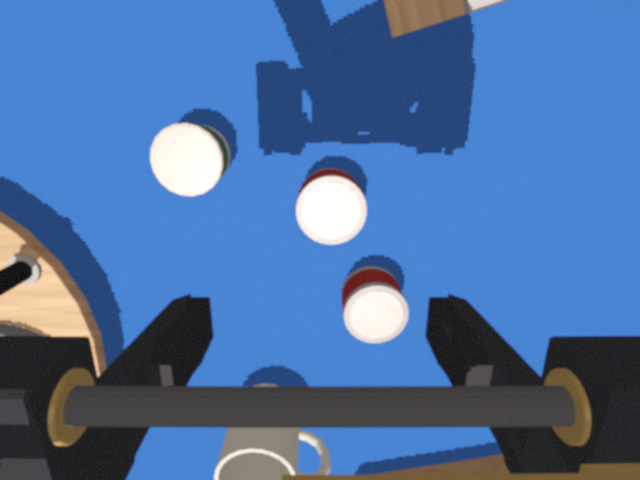

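```bash
python3 - <<'E'
from h import *
p=cv2.imread('pics/top_4.png')[:,:,::-1].copy();ct=get_calibration('top');M=masks(p)
def fit(m):
    k=max(cv2.findContours(m.astype(np.uint8),cv2.RETR_EXTERNAL,cv2.CHAIN_APPROX_NONE)[0],key=len);return k.reshape(-1,2).astype(float)
for k in('yellow','green'):
    w=ray(fit(M[k]),.055,ct)[:,:2].astype(np.float32)
    e=cv2.fitEllipse(w*1000);print(k,np.round(e[0],1),np.round(e[1],1))
b=[b for b in blobs(M['red'],150,400)][0]
for c,a,e in blobs(M['red'],150,400): print('arrow',ray([c],0,ct))
for c,a,e in blobs(M['black'],20,80):
    if 280<c[0]<420 and 150<c[1]<290: print('peg',np.round(c),ray([c],.1,ct))
H,S,V=cv2.split(cv2.cvtColor(p,cv2.COLOR_RGB2HSV))
blue=(abs(H.astype(int)-108)<12)&(S>150)
m=(~blue);m[:150]=0;m=cv2.morphologyEx(m.astype(np.uint8),cv2.MORPH_OPEN,np.ones((9,9)))
n,l,s,c=cv2.connectedComponentsWithStats(m);i=l[226,300]
print(s[i])
# disc rim points left/right/bottom of the wood
wood=((H>5)&(H<20)&(S>80)&(S<190)&(V>120))
pts=[]
for v in range(165,290,6):
    u=np.where(wood[v,275:425])[0]+275
    if len(u): pts+= [(u[0],v),(u[-1],v)]
w=ray(pts,.045,ct)[:,:2]
from scipy.optimize import least_squares
r=least_squares(lambda q:np.hypot(*(w-q[:2]).T)-q[2],[.614,-.025,.175],loss='soft_l1',f_scale=.002);print('disc',r.x)
E
```

```text
yellow [520.3 -34.2] [147.2 147.7]
green [ 669.9 -100. ] [127.9 134.1]
arrow [[ 0.39775324 -0.03148225  0.        ]]
peg [343. 161.] [[ 0.75836703 -0.00907479  0.1       ]]
peg [407. 250.] [[ 0.54439039 -0.15774827  0.1       ]]
peg [297. 260.] [[0.52179719 0.09991084 0.1       ]]
[  279   156   252   160 24495]
disc [ 0.61283842 -0.02490158  0.17194798]
```

>>> {"op": "servo_tool", "data": {
  "moves": [
    [[0, 0, 0], [-0.0058, -0.0406, 0], 0.6],
    [[0, 0, 0], [-0.0058, -0.0406, 0], 0.6],
    [[0, 0, 0], [-0.0058, -0.0406, 0], 0.6],
    [[0, 0, 0], [-0.0058, -0.0406, 0], 0.6],
    [[0, 0, 0], [-0.0058, -0.0406, 0], 0.6],
    [[0, 0, 0], [-0.0058, -0.0406, 0], 0.6],
    [[0, 0, 0], [-0.0058, -0.0406, 0], 0.6],
    [[0, 0, 0], [-0.0058, -0.0406, 0], 0.6],
    [[0, 0, 0], [-0.0058, -0.0406, 0], 0.6],
    [[0, 0, 0], [-0.0058, -0.0406, 0], 0.6]
  ]
}}

```text
t: 15.62
position: [0.5311, -0.0524, 0.2236]
ee_rot: [[-1.0, 0.002, 0.0], [0.002, 1.0, -0.0], [-0.0, -0.0, -1.0]]
wrist_force: [0.8, 0.3, -0.3]
grip_width: 0.6
gripper_force: 0.0
```

>>> {"op": "servo_tool", "data": {
  "moves": [
    [[0, 0, 0], [-0.0058, -0.0406, 0], 0.6],
    [[0, 0, 0], [-0.0058, -0.0406, 0], 0.6],
    [[0, 0, 0], [-0.0058, -0.0406, 0], 0.6],
    [[0, 0, 0], [0, 0, 0.03], 0.6],
    [[0, 0, 0], [0, 0, 0.04], 0.6],
    [[0, 0, 0], [0, 0, 0.04], 0.6],
    [[0, 0, 0], [0, 0, 0.035], 0.6],
    [[0, 0, 0], [0, 0, 0], 0.1],
    [[0, 0, 0], [0, 0, 0], 0.1],
    [[0, 0, 0], [0, 0, 0], 0.1]
  ]
}}

```text
t: 16.45
position: [0.55, -0.172, 0.0805]
ee_rot: [[-1.0, 0.001, 0.003], [0.001, 1.0, -0.002], [-0.003, -0.002, -1.0]]
wrist_force: [0.2, -0.5, 0.8]
grip_width: 0.398
gripper_force: 0.0
```

>>> {"op": "servo_tool", "data": {
  "moves": [
    [[0, 0, 0], [0, 0, 0], 0.1],
    [[0, 0, 0], [0, 0, 0], 0.1],
    [[0, 0, 0], [0, 0, 0], 0.1],
    [[0, 0, 0], [0, 0, 0], 0.1],
    [[0, 0, 0], [0, 0, 0], 0.1],
    [[0, 0, 0], [0, 0, 0], 0.1]
  ]
}}

```text
t: 16.95
position: [0.5516, -0.1663, 0.0807]
ee_rot: [[-1.0, -0.001, 0.006], [-0.001, 1.0, 0.006], [-0.007, 0.006, -1.0]]
wrist_force: [9.5, 25.4, 3.2]
grip_width: 0.198
gripper_force: 15.0
```

>>> {"op": "servo_tool", "data": {
  "moves": [
    [[0, 0, 0], [0.003, 0.003, 0], 0.1],
    [[0, 0, 0], [0.003, 0.003, 0], 0.1],
    [[0, 0, 0], [0.002, 0.003, 0], 0.1],
    [[0, 0, 0], [0, 0, 0], 0.1],
    [[0, 0, 0], [0, 0, 0], 0.1],
    [[0, 0, 0], [0, 0, 0], 0.1],
    [[0, 0, 0], [0, 0, 0], 0.1]
  ]
}}

```text
t: 17.53
position: [0.5426, -0.1618, 0.0806]
ee_rot: [[-1.0, 0.0, 0.004], [0.0, 1.0, -0.001], [-0.004, -0.001, -1.0]]
wrist_force: [1.1, 6.1, 9.8]
grip_width: 0.196
gripper_force: 15.0
```

>>> {"op": "servo_tool", "data": {
  "moves": [
    [[0, 0, 0], [0, 0, 0], 0.6],
    [[0, 0, 0], [0, 0, 0], 0.6],
    [[0, 0, 0], [0, 0, -0.04], 0.6],
    [[0, 0, 0], [0, 0, -0.04], 0.6],
    [[0, 0, 0], [0, 0, -0.04], 0.6],
    [[0, 0, 0], [0.005, 0.04, -0.03], 1],
    [[0, 0, 0], [0.005, 0.04, 0], 1],
    [[0, 0, 0], [0.005, 0.04, 0], 1],
    [[0, 0, 0], [0, 0, 0], 1],
    [[0, 0, 0], [0, 0, 0], 1]
  ]
}}

```text
t: 18.37
position: [0.5269, -0.0473, 0.2236]
ee_rot: [[-1.0, -0.003, 0.0], [-0.003, 1.0, -0.0], [-0.0, -0.0, -1.0]]
wrist_force: [-0.2, -0.2, 0.1]
grip_width: 0.93
gripper_force: 0.0
```

```bash
python3 - <<'E'
from h import *
print(observe()['t'],observe()['position'])
cal=get_calibration('wrist');p,d=capture('wrist');cv2.imwrite('pics/w5.png',p[:,:,::-1]);M=masks(p)
m=M['yellow'];k=max(cv2.findContours(m.astype(np.uint8),cv2.RETR_EXTERNAL,cv2.CHAIN_APPROX_NONE)[0],key=len).reshape(-1,2)
k=k[k[:,1]<295].astype(float);w=ray(k,.055,cal)[:,:2]
from scipy.optimize import least_squares
r=least_squares(lambda q:np.hypot(*(w-q[:2]).T)-q[2],[.52,-.03,.072],loss='soft_l1',f_scale=.002);print('tray',r.x)
for c,a,e in blobs(M['red'],300,9000): print('red',c,a,ray([c],0,cal))
for c,a,e in blobs(M['black'],60,900): print('black',c,a,ray([c],.095,cal))
E
```

```text
18.3667 [ 0.5268537  -0.04732711  0.22362321]Traceback (most recent call last):
  File "<stdin>", line 4, in <module>
ValueError: max() iterable argument is empty
```

View pics/w5.png

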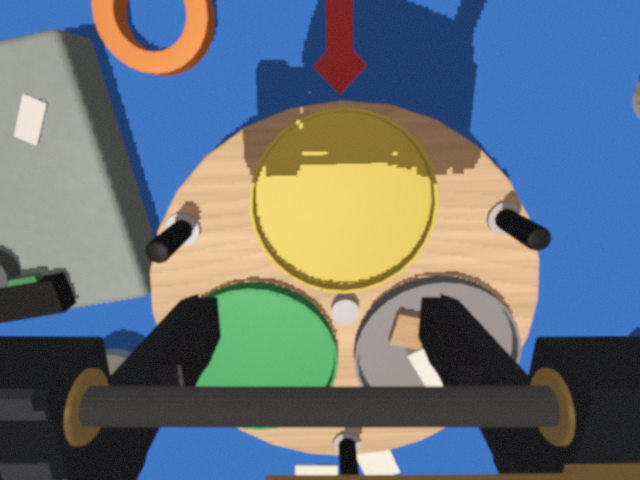

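>>> {"op": "servo_tool", "data": {
  "moves": [
    [[0, 0, 0], [0.0049, 0.0379, 0], 1],
    [[0, 0, 0], [0.0049, 0.0379, 0], 1],
    [[0, 0, 0], [0.0049, 0.0379, 0], 1],
    [[0, 0, 0], [0.0049, 0.0379, 0], 1],
    [[0, 0, 0], [0.0049, 0.0379, 0], 1],
    [[0, 0, 0], [0.0049, 0.0379, 0], 1],
    [[0, 0, 0], [0.0049, 0.0379, 0], 1],
    [[0, 0, 0], [0.0049, 0.0379, 0], 1],
    [[0, 0, 0], [0.0049, 0.0379, 0], 1],
    [[0, 0, 0], [0.0049, 0.0379, 0], 1]
  ]
}}

```text
t: 19.25
position: [0.4788, 0.3309, 0.2228]
ee_rot: [[-1.0, 0.002, -0.0], [0.002, 1.0, -0.001], [0.0, -0.001, -1.0]]
wrist_force: [0.5, -0.0, -0.1]
grip_width: 0.999
gripper_force: 0.0
```

>>> {"op": "servo_tool", "data": {
  "moves": [
    [[0, 0, 0], [0.0049, 0.0379, 0], 1],
    [[0, 0, 0], [0, 0, 0], 1],
    [[0, 0, 0], [0, 0, 0], 1]
  ]
}}

```text
t: 19.5
position: [0.4738, 0.3686, 0.2223]
ee_rot: [[-1.0, -0.001, -0.001], [-0.001, 1.0, -0.001], [0.001, -0.001, -1.0]]
wrist_force: [0.3, -0.5, 0.9]
grip_width: 1.0
gripper_force: 0.0
```

```bash
python3 look.py 6
```

```text
19.5 [0.4738 0.3686 0.2223]
top yellow 2953 [351. 262.] 31.0 [ 0.5196 -0.0292  0.055 ] angle 182.24891570075587
top green 1128 [382. 203.] 30.0 [ 0.6653 -0.1054  0.055 ] angle 302.42384459245443
top lid [174. 243.] 411 11.7 [0.5693 0.4111 0.046 ]
top lid [236. 299.] 457 12.2 [0.4324 0.2516 0.046 ]
wrist lid [176. 158.] 4331 39.0 [0.4317 0.2542 0.046 ]
wrist lid [321. 208.] 4010 36.1 [0.4726 0.3695 0.046 ]
wrist lid [367. 312.] 3089 33.0 [0.5681 0.4108 0.046 ]
wrist lid [250. 469.] 2349 45.2 [0.7524 0.295  0.046 ]
```

>>> {"op": "servo_tool", "data": {
  "moves": [
    [[0, 0, 0], [0.001, 0.001, 0.04], 1],
    [[0, 0, 0], [0, 0, 0.04], 1],
    [[0, 0, 0], [0, 0, 0.04], 1],
    [[0, 0, 0], [0, 0, 0.04], 1],
    [[0, 0, 0], [0, 0, 0.03], 1],
    [[0, 0, 0], [0, 0, 0.016], 1],
    [[0, 0, 0], [0, 0, 0], 1],
    [[0, 0, 0], [0, 0, 0], 0.4],
    [[0, 0, 0], [0, 0, 0], 0.4],
    [[0, 0, 0], [0, 0, 0], 0.4]
  ],
  "force": 15
}}

```text
t: 20.43
position: [0.4734, 0.3691, 0.0188]
ee_rot: [[-1.0, 0.001, 0.003], [0.001, 1.0, 0.001], [-0.003, 0.001, -1.0]]
wrist_force: [-0.0, -0.4, 0.0]
grip_width: 0.793
gripper_force: 0.0
```

>>> {"op": "servo_tool", "data": {
  "moves": [
    [[0, 0, 0], [0, 0, 0], 0.4],
    [[0, 0, 0], [0, 0, 0], 0.4],
    [[0, 0, 0], [0, 0, 0], 0.4],
    [[0, 0, 0], [0, 0, 0], 0.4],
    [[0, 0, 0], [0, 0, 0], 0.4]
  ]
}}

```text
t: 20.85
position: [0.4727, 0.3694, 0.0181]
ee_rot: [[-1.0, -0.0, 0.002], [-0.0, 1.0, 0.0], [-0.002, 0.0, -1.0]]
wrist_force: [-0.7, -2.4, 6.4]
grip_width: 0.648
gripper_force: 15.0
```

>>> {"op": "servo_tool", "data": {
  "moves": [
    [[0, 0, 0], [0, 0, -0.02], 0.4],
    [[0, 0, 0], [0, 0, -0.04], 0.4],
    [[0, 0, 0], [0, 0, -0.04], 0.4],
    [[0, 0, 0], [0, 0, -0.04], 0.4],
    [[0, 0, 0], [0, 0, -0.04], 0.4],
    [[0, 0, 0], [0, 0, 0], 0.4]
  ]
}}

```text
t: 21.35
position: [0.4742, 0.3705, 0.2053]
ee_rot: [[-1.0, -0.001, 0.012], [-0.001, 1.0, 0.006], [-0.012, 0.006, -1.0]]
wrist_force: [0.7, -0.0, -1.0]
grip_width: 0.656
gripper_force: 15.0
```

>>> {"op": "servo_tool", "data": {
  "moves": [
    [[0, 0, 0], [-0.0073, -0.0361, 0], 0.4],
    [[0, 0, 0], [-0.0073, -0.0361, 0], 0.4],
    [[0, 0, 0], [-0.0073, -0.0361, 0], 0.4],
    [[0, 0, 0], [-0.0073, -0.0361, 0], 0.4],
    [[0, 0, 0], [-0.0073, -0.0361, 0], 0.4],
    [[0, 0, 0], [-0.0073, -0.0361, 0], 0.4],
    [[0, 0, 0], [-0.0073, -0.0361, 0], 0.4],
    [[0, 0, 0], [-0.0073, -0.0361, 0], 0.4],
    [[0, 0, 0], [-0.0073, -0.0361, 0], 0.4],
    [[0, 0, 0], [-0.0073, -0.0361, 0], 0.4]
  ]
}}

```text
t: 22.18
position: [0.5451, 0.0066, 0.1966]
ee_rot: [[-1.0, -0.0, -0.001], [-0.0, 1.0, 0.0], [0.001, 0.0, -1.0]]
wrist_force: [0.0, -0.8, -1.4]
grip_width: 0.654
gripper_force: 15.0
```

>>> {"op": "servo_tool", "data": {
  "moves": [
    [[0, 0, 0], [-0.0073, -0.0361, 0], 0.4],
    [[0, 0, 0], [0, 0, 0], 0.4],
    [[0, 0, 0], [0, 0, 0.03], 0.4],
    [[0, 0, 0], [0, 0, 0.03], 0.4],
    [[0, 0, 0], [0, 0, 0.02], 0.4],
    [[0, 0, 0], [0, 0, 0.02], 0.4],
    [[0, 0, 0], [0, 0, 0], 0.4],
    [[0, 0, 0], [0, 0, 0], 0.4]
  ]
}}

```text
t: 22.85
position: [0.5522, -0.0274, 0.0966]
ee_rot: [[-1.0, -0.0, -0.002], [-0.0, 1.0, 0.001], [0.002, 0.001, -1.0]]
wrist_force: [-0.2, -0.2, -0.7]
grip_width: 0.656
gripper_force: 15.0
```

>>> {"op": "servo_tool", "data": {
  "moves": [
    [[0, 0, 0], [0, 0, 0.012], 0.4],
    [[0, 0, 0], [0, 0, 0.01], 0.4],
    [[0, 0, 0], [0, 0, 0.005], 0.4],
    [[0, 0, 0], [0, 0, 0.001], 0.4],
    [[0, 0, 0], [0, 0, 0], 0.4],
    [[0, 0, 0], [0, 0, 0], 0.4]
  ]
}}

```text
t: 23.35
position: [0.5529, -0.0279, 0.0695]
ee_rot: [[-1.0, -0.0, 0.001], [-0.0, 1.0, -0.0], [-0.001, -0.0, -1.0]]
wrist_force: [0.8, -0.1, -0.7]
grip_width: 0.655
gripper_force: 15.0
```

>>> {"op": "servo_tool", "data": {
  "moves": [
    [[0, 0, 0], [0, 0, 0], 0.7],
    [[0, 0, 0], [0, 0, 0], 0.8],
    [[0, 0, 0], [0, 0, 0], 0.85],
    [[0, 0, 0], [0, 0, 0], 0.85],
    [[0, 0, 0], [0, 0, -0.02], 0.85],
    [[0, 0, 0], [0, 0, -0.04], 0.85],
    [[0, 0, 0], [0, 0, -0.04], 1],
    [[0, 0, 0], [0, 0, -0.04], 1]
  ]
}}

```text
t: 24.02
position: [0.5522, -0.0277, 0.2108]
ee_rot: [[-1.0, -0.0, -0.001], [-0.0, 1.0, 0.0], [0.001, 0.0, -1.0]]
wrist_force: [-0.3, -0.7, -0.2]
grip_width: 0.98
gripper_force: 0.0
```

```bash
python3 look.py 7
```

```text
24.0167 [ 0.5522 -0.0277  0.2108]
top lid [449. 176.] 508 13.9 [ 0.7373 -0.2779  0.046 ]
top lid [174. 243.] 408 11.7 [0.5694 0.4113 0.046 ]
top lid [236. 299.] 456 12.2 [0.4324 0.2516 0.046 ]
wrist lid [320. 223.] 5204 42.1 [ 0.5676 -0.0278  0.046 ]
wrist lid [362. 442.] 1184 25.7 [0.8002 0.0154 0.046 ]
wrist lid [300. 459.] 1204 24.7 [ 0.8224 -0.0485  0.046 ]
```

>>> {"op": "servo_tool", "data": {
  "moves": [
    [[0, 0, 0], [-0.0015, 0.0399, 0], 1],
    [[0, 0, 0], [-0.0015, 0.0399, 0], 1],
    [[0, 0, 0], [-0.0015, 0.0399, 0], 1],
    [[0, 0, 0], [-0.0015, 0.0399, 0], 1],
    [[0, 0, 0], [-0.0015, 0.0399, 0], 1],
    [[0, 0, 0], [-0.0015, 0.0399, 0], 1],
    [[0, 0, 0], [-0.0015, 0.0399, 0], 1],
    [[0, 0, 0], [-0.0015, 0.0399, 0], 1],
    [[0, 0, 0], [-0.0015, 0.0399, 0], 1],
    [[0, 0, 0], [-0.0015, 0.0399, 0], 1]
  ]
}}

```text
t: 24.95
position: [0.5671, 0.3732, 0.2082]
ee_rot: [[-1.0, -0.0, -0.001], [-0.0, 1.0, -0.0], [0.001, -0.0, -1.0]]
wrist_force: [0.5, -0.2, 0.6]
grip_width: 0.997
gripper_force: 0.0
```

>>> {"op": "servo_tool", "data": {
  "moves": [
    [[0, 0, 0], [-0.0015, 0.0399, 0], 1],
    [[0, 0, 0], [0, 0, 0], 1],
    [[0, 0, 0], [0, 0, 0], 1]
  ]
}}

```text
t: 25.2
position: [0.5683, 0.4128, 0.2073]
ee_rot: [[-1.0, -0.003, -0.002], [-0.003, 1.0, -0.001], [0.002, -0.001, -1.0]]
wrist_force: [-0.2, -0.5, -0.0]
grip_width: 1.002
gripper_force: 0.0
```

```bash
python3 look.py 8
```

```text
25.2 [0.5683 0.4128 0.2073]
top yellow 2290 [351. 262.] 31.0 [ 0.5196 -0.0292  0.055 ] angle 182.24891570075587
top lid [174. 243.] 258 11.7 [0.5693 0.4111 0.046 ]
top lid [352. 247.] 471 12.2 [ 0.558  -0.0311  0.046 ]
top lid [236. 299.] 459 12.2 [0.4324 0.2516 0.046 ]
wrist lid [92. 30.] 5288 48.5 [0.4364 0.2535 0.046 ]
wrist lid [319. 214.] 4386 37.8 [0.5686 0.4112 0.046 ]
wrist lid [232. 360.] 3148 50.6 [0.7029 0.3333 0.046 ]
wrist lid [186. 428.] 1051 38.0 [0.7794 0.2839 0.046 ]
```

>>> {"op": "servo_tool", "data": {
  "moves": [
    [[0, 0, 0], [0, -0.0015, 0.04], 1],
    [[0, 0, 0], [0, 0, 0.04], 1],
    [[0, 0, 0], [0, 0, 0.04], 1],
    [[0, 0, 0], [0, 0, 0.04], 1],
    [[0, 0, 0], [0, 0, 0.02], 1],
    [[0, 0, 0], [0, 0, 0.01], 1],
    [[0, 0, 0], [0, 0, 0], 1],
    [[0, 0, 0], [0, 0, 0], 0.4],
    [[0, 0, 0], [0, 0, 0], 0.4],
    [[0, 0, 0], [0, 0, 0], 0.4]
  ]
}}

```text
t: 26.13
position: [0.57, 0.4098, 0.0212]
ee_rot: [[-1.0, 0.0, 0.003], [0.0, 1.0, 0.002], [-0.003, 0.002, -1.0]]
wrist_force: [0.0, -0.1, 0.2]
grip_width: 0.797
gripper_force: 0.0
```

>>> {"op": "servo_tool", "data": {
  "moves": [
    [[0, 0, 0], [0, 0, 0], 0.4],
    [[0, 0, 0], [0, 0, 0], 0.4],
    [[0, 0, 0], [0, 0, 0], 0.4],
    [[0, 0, 0], [0, 0, 0], 0.4],
    [[0, 0, 0], [0, 0, 0], 0.4]
  ]
}}

```text
t: 26.55
position: [0.5694, 0.4099, 0.0202]
ee_rot: [[-1.0, -0.0, 0.002], [-0.0, 1.0, 0.001], [-0.002, 0.001, -1.0]]
wrist_force: [-1.3, 0.7, 5.9]
grip_width: 0.655
gripper_force: 15.0
```

>>> {"op": "servo_tool", "data": {
  "moves": [
    [[0, 0, 0], [0, 0, -0.02], 0.4],
    [[0, 0, 0], [0, 0, -0.04], 0.4],
    [[0, 0, 0], [0, 0, -0.04], 0.4],
    [[0, 0, 0], [0, 0, -0.04], 0.4],
    [[0, 0, 0], [0, 0, -0.04], 0.4],
    [[0, 0, 0], [0, 0, 0], 0.4]
  ]
}}

```text
t: 27.05
position: [0.5709, 0.4106, 0.2083]
ee_rot: [[-1.0, -0.0, 0.013], [-0.0, 1.0, 0.006], [-0.013, 0.006, -1.0]]
wrist_force: [-0.6, 0.3, 0.9]
grip_width: 0.652
gripper_force: 15.0
```

>>> {"op": "servo_tool", "data": {
  "moves": [
    [[0, 0, 0], [0.007, -0.0365, 0], 0.4],
    [[0, 0, 0], [0.007, -0.0365, 0], 0.4],
    [[0, 0, 0], [0.007, -0.0365, 0], 0.4],
    [[0, 0, 0], [0.007, -0.0365, 0], 0.4],
    [[0, 0, 0], [0.007, -0.0365, 0], 0.4],
    [[0, 0, 0], [0.007, -0.0365, 0], 0.4],
    [[0, 0, 0], [0.007, -0.0365, 0], 0.4],
    [[0, 0, 0], [0.007, -0.0365, 0], 0.4],
    [[0, 0, 0], [0.007, -0.0365, 0], 0.4],
    [[0, 0, 0], [0.007, -0.0365, 0], 0.4]
  ]
}}

```text
t: 27.88
position: [0.4982, 0.043, 0.1988]
ee_rot: [[-1.0, -0.0, -0.0], [-0.0, 1.0, -0.0], [0.0, -0.0, -1.0]]
wrist_force: [0.9, 0.5, -0.3]
grip_width: 0.652
gripper_force: 15.0
```

>>> {"op": "servo_tool", "data": {
  "moves": [
    [[0, 0, 0], [0.007, -0.0365, 0], 0.4],
    [[0, 0, 0], [0.007, -0.0365, 0], 0.4],
    [[0, 0, 0], [0, 0, 0], 0.4],
    [[0, 0, 0], [0, 0, 0.03], 0.4],
    [[0, 0, 0], [0, 0, 0.03], 0.4],
    [[0, 0, 0], [0, 0, 0.02], 0.4],
    [[0, 0, 0], [0, 0, 0.02], 0.4],
    [[0, 0, 0], [0, 0, 0], 0.4],
    [[0, 0, 0], [0, 0, 0], 0.4]
  ]
}}

```text
t: 28.63
position: [0.4849, -0.0281, 0.0988]
ee_rot: [[-1.0, -0.001, -0.002], [-0.001, 1.0, 0.001], [0.002, 0.001, -1.0]]
wrist_force: [0.0, -0.3, -0.4]
grip_width: 0.651
gripper_force: 15.0
```

>>> {"op": "servo_tool", "data": {
  "moves": [
    [[0, 0, 0], [0, 0, 0.012], 0.4],
    [[0, 0, 0], [0, 0, 0.01], 0.4],
    [[0, 0, 0], [0, 0, 0.005], 0.4],
    [[0, 0, 0], [0, 0, 0.001], 0.4],
    [[0, 0, 0], [0, 0, 0], 0.4],
    [[0, 0, 0], [0, 0, 0], 0.4]
  ]
}}

```text
t: 29.13
position: [0.4856, -0.0285, 0.0718]
ee_rot: [[-1.0, -0.0, 0.001], [-0.0, 1.0, -0.0], [-0.001, -0.0, -1.0]]
wrist_force: [0.8, -0.4, -1.5]
grip_width: 0.656
gripper_force: 15.0
```

>>> {"op": "servo_tool", "data": {
  "moves": [
    [[0, 0, 0], [0, 0, 0], 0.7],
    [[0, 0, 0], [0, 0, 0], 0.8],
    [[0, 0, 0], [0, 0, 0], 0.85],
    [[0, 0, 0], [0, 0, 0], 0.85],
    [[0, 0, 0], [0, 0, -0.02], 0.85],
    [[0, 0, 0], [0, 0, -0.04], 0.85],
    [[0, 0, 0], [0, 0, -0.04], 0.6],
    [[0, 0, 0], [0, 0, -0.04], 0.6],
    [[0, 0, 0], [0, -0.0344, 0], 0.6],
    [[0, 0, 0], [0, -0.0344, 0], 0.6]
  ]
}}

```text
t: 29.97
position: [0.4858, -0.0973, 0.2137]
ee_rot: [[-1.0, -0.004, 0.005], [-0.004, 1.0, -0.002], [-0.005, -0.002, -1.0]]
wrist_force: [0.6, -0.4, -1.2]
grip_width: 0.603
gripper_force: 0.0
```

>>> {"op": "servo_tool", "data": {
  "moves": [
    [[0, 0, 0], [0.001, -0.0344, 0], 0.6],
    [[0, 0, 0], [0.001, -0.0344, 0], 0.6],
    [[0, 0, 0], [0.001, -0.0344, 0], 0.6],
    [[0, 0, 0], [0.001, -0.0344, 0], 0.6],
    [[0, 0, 0], [0.001, -0.0344, 0], 0.6],
    [[0, 0, 0], [0.001, -0.0344, 0], 0.6],
    [[0, 0, 0], [0, -0.0344, 0], 0.6],
    [[0, 0, 0], [0, 0, 0], 0.6],
    [[0, 0, 0], [0, 0, 0], 0.6]
  ]
}}

```text
t: 30.72
position: [0.4788, -0.3392, 0.2104]
ee_rot: [[-1.0, 0.002, -0.001], [0.002, 1.0, 0.001], [0.001, 0.001, -1.0]]
wrist_force: [0.7, -0.0, -0.2]
grip_width: 0.599
gripper_force: 0.0
```

```bash
python3 look.py 9; python3 lev.py w9
python3 arc.py .5773 -.3197 .1 190.2 224.6 10 0.1
```

```text
30.7167 [ 0.4788 -0.3392  0.2104]
top green 1259 [382. 203.] 30.0 [ 0.6651 -0.1055  0.055 ] angle 302.3376116355885
top lid [449. 176.] 508 13.9 [ 0.7373 -0.2779  0.046 ]
top lid [352. 247.] 471 12.2 [ 0.558  -0.0311  0.046 ]
top lid [352. 276.] 480 12.4 [ 0.4869 -0.0314  0.046 ]
top lid [236. 299.] 455 12.2 [0.4324 0.2516 0.046 ]
wrist lid [37. 41.] 4530 53.3 [ 0.3531 -0.5367  0.046 ]
wrist lid [394. 452.] 2817 45.0 [ 0.7222 -0.2635  0.046 ]
knob [319. 228.] [ 0.4727 -0.3369  0.11  ] r 0.10599710359737953 lever 0.8340604643645148
[[[0, 0, 0], [-0.0012, -0.0059, 0], 0.1], [[0, 0, 0], [-0.0016, -0.0058, 0], 0.1], [[0, 0, 0], [-0.0019, -0.0057, 0], 0.1], [[0, 0, 0], [-0.0023, -0.0055, 0], 0.1], [[0, 0, 0], [-0.0026, -0.0054, 0], 0.1], [[0, 0, 0], [-0.0029, -0.0053, 0], 0.1], [[0, 0, 0], [-0.0033, -0.0050, 0], 0.1], [[0, 0, 0], [-0.0035, -0.0049, 0], 0.1], [[0, 0, 0], [-0.0038, -0.0046, 0], 0.1], [[0, 0, 0], [-0.0041, -0.0044, 0], 0.1]]
start 0.4789 -0.3374 end 0.5061 -0.3899
```

View pics/top_9.png

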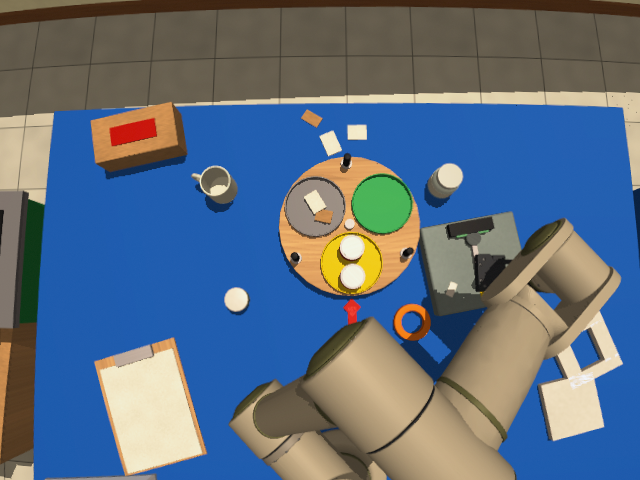

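>>> {"op": "servo_tool", "data": {
  "moves": [
    [[0, 0, 0], [0, 0.001, 0.04], 0.6],
    [[0, 0, 0], [0, 0, 0.04], 0.6],
    [[0, 0, 0], [0, 0, 0.035], 0.6],
    [[0, 0, 0], [0, 0, 0.017], 0.6],
    [[0, 0, 0], [0, 0, 0], 0.1],
    [[0, 0, 0], [0, 0, 0], 0.1],
    [[0, 0, 0], [0, 0, 0], 0.1],
    [[0, 0, 0], [0, 0, 0], 0.1],
    [[0, 0, 0], [0, 0, 0], 0.1],
    [[0, 0, 0], [0, 0, 0], 0.1]
  ]
}}

```text
t: 31.7
position: [0.4797, -0.3373, 0.0805]
ee_rot: [[-1.0, -0.0, 0.002], [-0.0, 1.0, -0.002], [-0.002, -0.002, -1.0]]
wrist_force: [-0.2, 1.3, 6.3]
grip_width: 0.246
gripper_force: 15.0
```

>>> {"op": "servo_tool", "data": {
  "moves": [
    [[0, 0, 0], [0, 0, 0], 0.1],
    [[0, 0, 0], [0, 0, 0], 0.1]
  ]
}}

```text
t: 31.87
position: [0.4798, -0.3374, 0.0806]
ee_rot: [[-1.0, -0.0, 0.002], [-0.0, 1.0, -0.002], [-0.002, -0.002, -1.0]]
wrist_force: [-0.4, 1.6, 7.4]
grip_width: 0.241
gripper_force: 15.0
```

>>> {"op": "servo_tool", "data": {
  "moves": [
    [[0, 0, 0], [-0.0012, -0.0059, 0], 0.1],
    [[0, 0, 0], [-0.0016, -0.0058, 0], 0.1],
    [[0, 0, 0], [-0.0019, -0.0057, 0], 0.1],
    [[0, 0, 0], [-0.0023, -0.0055, 0], 0.1],
    [[0, 0, 0], [-0.0026, -0.0054, 0], 0.1],
    [[0, 0, 0], [-0.0029, -0.0053, 0], 0.1],
    [[0, 0, 0], [-0.0033, -0.005, 0], 0.1],
    [[0, 0, 0], [-0.0035, -0.0049, 0], 0.1],
    [[0, 0, 0], [-0.0038, -0.0046, 0], 0.1],
    [[0, 0, 0], [-0.0041, -0.0044, 0], 0.1]
  ]
}}

```text
t: 32.7
position: [0.5063, -0.3896, 0.0802]
ee_rot: [[-1.0, -0.001, -0.0], [-0.001, 1.0, -0.0], [0.0, -0.0, -1.0]]
wrist_force: [-2.7, 3.3, 5.7]
grip_width: 0.246
gripper_force: 15.0
```

>>> {"op": "servo_tool", "data": {
  "moves": [
    [[0, 0, 0], [0, 0, 0], 0.1],
    [[0, 0, 0], [0, 0, 0], 0.1],
    [[0, 0, 0], [0, 0, 0], 0.1]
  ]
}}

```text
t: 32.95
position: [0.5067, -0.3901, 0.0803]
ee_rot: [[-1.0, -0.0, 0.001], [-0.0, 1.0, -0.002], [-0.001, -0.002, -1.0]]
wrist_force: [-0.2, -0.2, 5.8]
grip_width: 0.242
gripper_force: 15.0
```

>>> {"op": "servo_tool", "data": {
  "moves": [
    [[0, 0, 0], [0, 0, 0], 0.6],
    [[0, 0, 0], [0, 0, 0], 0.6],
    [[0, 0, 0], [0, 0, 0], 0.6],
    [[0, 0, 0], [0, 0, -0.04], 0.6],
    [[0, 0, 0], [0, 0, -0.04], 0.6],
    [[0, 0, 0], [0, 0, -0.04], 0.6],
    [[0, 0, 0], [0, 0, -0.02], 0.6],
    [[0, 0, 0], [0, 0, 0], 0.6],
    [[0, 0, 0], [0, 0, 0], 0.6]
  ]
}}

```text
t: 33.7
position: [0.5064, -0.3895, 0.2194]
ee_rot: [[-1.0, -0.0, 0.001], [-0.0, 1.0, -0.001], [-0.001, -0.001, -1.0]]
wrist_force: [-0.5, -0.9, -0.4]
grip_width: 0.6
gripper_force: 0.0
```

```bash
python3 lev.py w10; python3 arc.py .6145 -.0255 .155 241.9 121.7 30 0.1
```

```text
knob [318. 218.] [ 0.4955 -0.3897  0.11  ] r 0.10770021410214074 lever 1.379305452636097
[[[0, 0, 0], [0.0094, 0.0054, 0], 0.1], [[0, 0, 0], [0.0090, 0.0061, 0], 0.1], [[0, 0, 0], [0.0085, 0.0067, 0], 0.1], [[0, 0, 0], [0.0080, 0.0072, 0], 0.1], [[0, 0, 0], [0.0075, 0.0079, 0], 0.1], [[0, 0, 0], [0.0070, 0.0083, 0], 0.1], [[0, 0, 0], [0.0063, 0.0088, 0], 0.1], [[0, 0, 0], [0.0057, 0.0092, 0], 0.1], [[0, 0, 0], [0.0051, 0.0095, 0], 0.1], [[0, 0, 0], [0.0044, 0.0100, 0], 0.1]]
[[[0, 0, 0], [0.0037, 0.0101, 0], 0.1], [[0, 0, 0], [0.0029, 0.0105, 0], 0.1], [[0, 0, 0], [0.0022, 0.0106, 0], 0.1], [[0, 0, 0], [0.0015, 0.0107, 0], 0.1], [[0, 0, 0], [0.0007, 0.0108, 0], 0.1], [[0, 0, 0], [0.0000, 0.0109, 0], 0.1], [[0, 0, 0], [-0.0008, 0.0108, 0], 0.1], [[0, 0, 0], [-0.0016, 0.0107, 0], 0.1], [[0, 0, 0], [-0.0023, 0.0106, 0], 0.1], [[0, 0, 0], [-0.0030, 0.0104, 0], 0.1]]
[[[0, 0, 0], [-0.0037, 0.0102, 0], 0.1], [[0, 0, 0], [-0.0045, 0.0098, 0], 0.1], [[0, 0, 0], [-0.0051, 0.0096, 0], 0.1], [[0, 0, 0], [-0.0058, 0.0092, 0], 0.1], [[0, 0, 0], [-0.0064, 0.0087, 0], 0.1], [[0, 0, 0], [-0.0070, 0.0083, 0], 0.1], [[0, 0, 0], [-0.0076, 0.0077, 0], 0.1], [[0, 0, 0], [-0.0081, 0.0072, 0], 0.1], [[0, 0, 0], [-0.0085, 0.0067, 0], 0.1], [[0, 0, 0], [-0.0091, 0.0060, 0], 0.1]]
start 0.5415 -0.1622 end 0.5331 0.1064
```

View pics/w10.png

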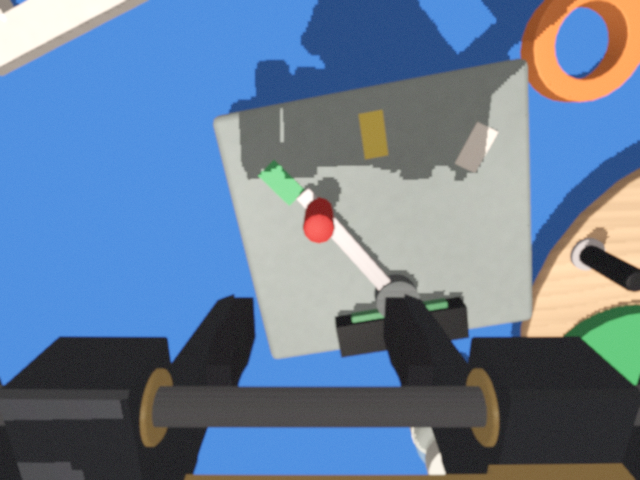

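>>> {"op": "servo_tool", "data": {
  "moves": [
    [[0, 0, 0], [-0.0058, 0.038, 0], 0.6],
    [[0, 0, 0], [-0.0058, 0.038, 0], 0.6],
    [[0, 0, 0], [-0.0058, 0.038, 0], 0.6],
    [[0, 0, 0], [-0.0058, 0.038, 0], 0.6],
    [[0, 0, 0], [-0.0058, 0.038, 0], 0.6],
    [[0, 0, 0], [-0.0058, 0.038, 0], 0.6],
    [[0, 0, 0], [0, 0, 0], 0.6],
    [[0, 0, 0], [0, 0, 0], 0.6]
  ]
}}

```text
t: 34.42
position: [0.5408, -0.1596, 0.2174]
ee_rot: [[-1.0, -0.003, -0.003], [-0.003, 1.0, 0.002], [0.003, 0.002, -1.0]]
wrist_force: [-1.0, 0.2, -0.2]
grip_width: 0.602
gripper_force: 0.0
```

```bash
cat > lv2.py <<'E'
from h import *
from scipy.optimize import least_squares
cal=get_calibration('wrist');now=observe()['position']
def ev(pos,knob,ye,gr,wh):
    c=dict(cal);c['eye']=cal['eye']+np.array(pos)-now
    m=ray([ye,gr,wh],.05,c)[:,:2];P=least_squares(lambda q:np.hypot(*(m-q).T)-.135,[.577,-.32]).x
    k=ray([knob],.11,c)[0,:2];A=lambda v:np.degrees(np.arctan2(v[1],v[0]))%360
    print('P',P,'marks',[round(A(x-P),1) for x in m],'knob',k,np.hypot(*(k-P)),A(k-P))
if __name__=='__main__':
    ev([.5064,-.3895,.2194],(319,229),(373,134),(281,182),(477,147))
    ev([.4772,-.3366,.2376],(320,227),(306,168),(224,210),(401,180))
E
python3 lv2.py
```

```text
P [ 0.57734533 -0.32336278] marks [np.float64(190.6), np.float64(225.0), np.float64(155.5)] knob [ 0.50254678 -0.38912835] 0.09959886407464999 221.3230956346071
P [ 0.5770393  -0.32327738] marks [np.float64(190.1), np.float64(224.0), np.float64(155.7)] knob [ 0.47729888 -0.33547742] 0.10048378627918493 186.97366118637143
```

>>> {"op": "servo_tool", "data": {
  "moves": [
    [[0, 0, 0], [0.006, -0.0384, 0], 0.6],
    [[0, 0, 0], [0.006, -0.0384, 0], 0.6],
    [[0, 0, 0], [0.006, -0.0384, 0], 0.6],
    [[0, 0, 0], [0.006, -0.0384, 0], 0.6],
    [[0, 0, 0], [0.006, -0.0384, 0], 0.6],
    [[0, 0, 0], [0.006, -0.0384, 0], 0.6],
    [[0, 0, 0], [0, 0, 0.04], 0.6],
    [[0, 0, 0], [0, 0, 0.04], 0.6],
    [[0, 0, 0], [0, 0, 0.04], 0.6],
    [[0, 0, 0], [0, 0, 0.017], 0.6]
  ]
}}

```text
t: 35.25
position: [0.5021, -0.3915, 0.0751]
ee_rot: [[-1.0, 0.002, -0.007], [0.002, 1.0, 0.007], [0.007, 0.007, -1.0]]
wrist_force: [-0.4, -0.3, -0.4]
grip_width: 0.601
gripper_force: 0.0
```

>>> {"op": "servo_tool", "data": {
  "moves": [
    [[0, 0, 0], [0, 0, 0], 0.1],
    [[0, 0, 0], [0, 0, 0], 0.1],
    [[0, 0, 0], [0, 0, 0], 0.1],
    [[0, 0, 0], [0, 0, 0], 0.1],
    [[0, 0, 0], [0, 0, 0], 0.1],
    [[0, 0, 0], [0, 0, 0], 0.1],
    [[0, 0, 0], [0, 0, 0], 0.1],
    [[0, 0, 0], [0, 0, 0], 0.1]
  ]
}}

```text
t: 35.92
position: [0.506, -0.3919, 0.0835]
ee_rot: [[-1.0, -0.001, 0.002], [-0.001, 1.0, -0.001], [-0.002, -0.001, -1.0]]
wrist_force: [2.4, 3.3, 7.1]
grip_width: 0.245
gripper_force: 15.0
```

>>> {"op": "servo_tool", "data": {
  "moves": [
    [[0, 0, 0], [-0.0015, -0.0015, 0], 0.1],
    [[0, 0, 0], [-0.0015, -0.002, 0], 0.1],
    [[0, 0, 0], [0, 0, 0], 0.1],
    [[0, 0, 0], [0, 0, 0], 0.1],
    [[0, 0, 0], [0, 0, 0], 0.1]
  ]
}}

```text
t: 36.33
position: [0.509, -0.3953, 0.0835]
ee_rot: [[-1.0, -0.001, 0.002], [-0.001, 1.0, -0.001], [-0.002, -0.001, -1.0]]
wrist_force: [2.2, 3.8, 6.3]
grip_width: 0.243
gripper_force: 15.0
```

>>> {"op": "servo_tool", "data": {
  "moves": [
    [[0, 0, 0], [0, 0, 0], 0.6],
    [[0, 0, 0], [0, 0, 0], 0.6],
    [[0, 0, 0], [0, 0, 0], 0.6],
    [[0, 0, 0], [0, 0, -0.04], 0.6],
    [[0, 0, 0], [0, 0, -0.04], 0.6],
    [[0, 0, 0], [0, 0, -0.04], 0.6],
    [[0, 0, 0], [0, 0, -0.02], 0.6],
    [[0, 0, 0], [0, 0, 0], 0.6],
    [[0, 0, 0], [0, 0, 0], 0.6]
  ]
}}

```text
t: 37.08
position: [0.5081, -0.3957, 0.2225]
ee_rot: [[-1.0, 0.0, 0.001], [0.0, 1.0, -0.001], [-0.001, -0.001, -1.0]]
wrist_force: [-0.0, -0.0, -0.2]
grip_width: 0.603
gripper_force: 0.0
```

```bash
python3 - <<'E'
from h import *
print(observe()['t'],observe()['position'])
cal=get_calibration('wrist');p,d=capture('wrist');cv2.imwrite('pics/w11.png',p[:,:,::-1]);np.savez('w11.npz',d=d)
m=masks(p)['red'];b=max(blobs(m,50,9000),key=lambda b:b[1])
vs,us=np.where(m)
# top cap: circle at the lower end of the red blob
k=np.argwhere(m);sel=(abs(us-b[0][0])<30)&(abs(vs-b[0][1])<40);u,v=us[sel],vs[sel]
r=(u.max()-u.min()+1)/2;top=(np.mean(u[v>v.max()-2*r]),v.max()-r);print(top,r)
kk=ray([top],.11,cal)[0,:2];P=np.array([.577,-.3233]);a=kk-P
print(kk,np.hypot(*a),np.degrees(np.arctan2(a[1],a[0]))%360,'want 224.6')
E
```

```text
37.0833 [ 0.50811592 -0.39569517  0.22247168]
(np.float64(320.31456953642385), np.float64(212.5)) 12.5
[ 0.49419278 -0.39471035] 0.10934566260851306 220.77345032770856 want 224.6
```

>>> {"op": "servo_tool", "data": {
  "moves": [
    [[0, 0, 0], [-0.0056, 0.0389, 0], 0.6],
    [[0, 0, 0], [-0.0056, 0.0389, 0], 0.6],
    [[0, 0, 0], [-0.0056, 0.0389, 0], 0.6],
    [[0, 0, 0], [-0.0056, 0.0389, 0], 0.6],
    [[0, 0, 0], [-0.0056, 0.0389, 0], 0.6],
    [[0, 0, 0], [-0.0056, 0.0389, 0], 0.6],
    [[0, 0, 0], [0, 0, 0.04], 0.6],
    [[0, 0, 0], [0, 0, 0.04], 0.6],
    [[0, 0, 0], [0, 0, 0.04], 0.6],
    [[0, 0, 0], [0, 0, 0.025], 0.6]
  ]
}}

```text
t: 37.97
position: [0.5393, -0.1605, 0.0718]
ee_rot: [[-1.0, -0.001, -0.007], [-0.001, 1.0, 0.004], [0.007, 0.004, -1.0]]
wrist_force: [0.1, -0.3, -0.4]
grip_width: 0.6
gripper_force: 0.0
```

>>> {"op": "servo_tool", "data": {
  "moves": [
    [[0, 0, 0], [0, 0, 0], 0.6],
    [[0, 0, 0], [0, 0, 0], 0.1],
    [[0, 0, 0], [0, 0, 0], 0.1],
    [[0, 0, 0], [0, 0, 0], 0.1],
    [[0, 0, 0], [0, 0, 0], 0.1],
    [[0, 0, 0], [0, 0, 0], 0.1],
    [[0, 0, 0], [0, 0, 0], 0.1],
    [[0, 0, 0], [0, 0, 0], 0.1],
    [[0, 0, 0], [0, 0, 0], 0.1]
  ]
}}

```text
t: 38.72
position: [0.5422, -0.1619, 0.0779]
ee_rot: [[-1.0, -0.0, 0.002], [-0.0, 1.0, -0.0], [-0.002, -0.0, -1.0]]
wrist_force: [0.4, 2.8, 7.3]
grip_width: 0.199
gripper_force: 15.0
```

>>> {"op": "servo_tool", "data": {
  "moves": [
    [[0, 0, 0], [0.0094, 0.0054, 0], 0.1],
    [[0, 0, 0], [0.009, 0.0061, 0], 0.1],
    [[0, 0, 0], [0.0085, 0.0067, 0], 0.1],
    [[0, 0, 0], [0.008, 0.0072, 0], 0.1],
    [[0, 0, 0], [0.0075, 0.0079, 0], 0.1],
    [[0, 0, 0], [0.007, 0.0083, 0], 0.1],
    [[0, 0, 0], [0.0063, 0.0088, 0], 0.1],
    [[0, 0, 0], [0.0057, 0.0092, 0], 0.1],
    [[0, 0, 0], [0.0051, 0.0095, 0], 0.1],
    [[0, 0, 0], [0.0044, 0.01, 0], 0.1]
  ]
}}

```text
t: 39.55
position: [0.4696, -0.0839, 0.0775]
ee_rot: [[-1.0, 0.0, -0.002], [0.0, 1.0, -0.002], [0.002, -0.002, -1.0]]
wrist_force: [-5.0, -6.6, 4.5]
grip_width: 0.197
gripper_force: 15.0
```

>>> {"op": "servo_tool", "data": {
  "moves": [
    [[0, 0, 0], [0.0037, 0.0101, 0], 0.1],
    [[0, 0, 0], [0.0029, 0.0105, 0], 0.1],
    [[0, 0, 0], [0.0022, 0.0106, 0], 0.1],
    [[0, 0, 0], [0.0015, 0.0107, 0], 0.1],
    [[0, 0, 0], [0.0007, 0.0108, 0], 0.1],
    [[0, 0, 0], [0, 0.0109, 0], 0.1],
    [[0, 0, 0], [-0.0008, 0.0108, 0], 0.1],
    [[0, 0, 0], [-0.0016, 0.0107, 0], 0.1],
    [[0, 0, 0], [-0.0023, 0.0106, 0], 0.1],
    [[0, 0, 0], [-0.003, 0.0104, 0], 0.1]
  ]
}}

```text
t: 40.38
position: [0.4676, 0.0239, 0.077]
ee_rot: [[-1.0, -0.0, -0.0], [-0.0, 1.0, -0.0], [0.0, -0.0, -1.0]]
wrist_force: [-2.8, -2.5, 0.3]
grip_width: 0.194
gripper_force: 15.0
```

>>> {"op": "servo_tool", "data": {
  "moves": [
    [[0, 0, 0], [-0.0037, 0.0102, 0], 0.1],
    [[0, 0, 0], [-0.0045, 0.0098, 0], 0.1],
    [[0, 0, 0], [-0.0051, 0.0096, 0], 0.1],
    [[0, 0, 0], [-0.0058, 0.0092, 0], 0.1],
    [[0, 0, 0], [-0.0064, 0.0087, 0], 0.1],
    [[0, 0, 0], [-0.007, 0.0083, 0], 0.1],
    [[0, 0, 0], [-0.0076, 0.0077, 0], 0.1],
    [[0, 0, 0], [-0.0081, 0.0072, 0], 0.1],
    [[0, 0, 0], [-0.0085, 0.0067, 0], 0.1],
    [[0, 0, 0], [-0.0091, 0.006, 0], 0.1]
  ]
}}

```text
t: 41.22
position: [0.5339, 0.1073, 0.0768]
ee_rot: [[-1.0, -0.0, -0.001], [-0.0, 1.0, -0.0], [0.001, -0.0, -1.0]]
wrist_force: [-3.1, -4.2, -2.0]
grip_width: 0.198
gripper_force: 15.0
```

>>> {"op": "servo_tool", "data": {
  "moves": [
    [[0, 0, 0], [0, 0, 0], 0.1],
    [[0, 0, 0], [0, 0, 0], 0.1],
    [[0, 0, 0], [0, 0, 0], 0.1],
    [[0, 0, 0], [0, 0, 0], 0.1]
  ]
}}

```text
t: 41.55
position: [0.533, 0.1067, 0.0768]
ee_rot: [[-1.0, -0.0, -0.0], [-0.0, 1.0, 0.001], [0.0, 0.001, -1.0]]
wrist_force: [0.1, 2.4, -6.2]
grip_width: 0.199
gripper_force: 15.0
```

```bash
python3 look.py 12
```

```text
41.55 [0.533  0.1067 0.0768]
top yellow 1053 [315. 206.] 30.3 [0.6594 0.0586 0.055 ] angle 61.9248741815081
top green 2491 [351. 262.] 30.4 [ 0.5198 -0.0285  0.055 ] angle 181.83004260605045
top lid [449. 176.] 508 13.9 [ 0.7373 -0.2779  0.046 ]
top lid [302. 196.] 446 12.0 [0.6877 0.0921 0.046 ]
top lid [327. 209.] 457 12.1 [0.6524 0.0297 0.046 ]
wrist lid [638.  65.] 4451 65.0 [0.4356 0.2375 0.046 ]
wrist lid [ 70. 434.] 1189 24.9 [ 0.625  -0.0322  0.046 ]
wrist lid [581. 460.] 1467 33.1 [0.6437 0.257  0.046 ]
```

>>> {"op": "servo_tool", "data": {
  "moves": [
    [[0, 0, 0], [0, 0, 0], 0.6],
    [[0, 0, 0], [0, 0, 0], 0.6],
    [[0, 0, 0], [0, 0, -0.04], 0.6],
    [[0, 0, 0], [0, 0, -0.04], 0.6],
    [[0, 0, 0], [0, 0, -0.04], 1],
    [[0, 0, 0], [0.0202, 0.0292, -0.02], 1],
    [[0, 0, 0], [0.0202, 0.0292, 0], 1],
    [[0, 0, 0], [0.0202, 0.0292, 0], 1],
    [[0, 0, 0], [0.0202, 0.0292, 0], 1],
    [[0, 0, 0], [0.0202, 0.0292, 0], 1]
  ]
}}

```text
t: 42.48
position: [0.4313, 0.2533, 0.2177]
ee_rot: [[-1.0, 0.001, 0.002], [0.001, 1.0, 0.0], [-0.002, 0.0, -1.0]]
wrist_force: [0.9, 1.4, -0.3]
grip_width: 0.931
gripper_force: 0.0
```

>>> {"op": "servo_tool", "data": {
  "moves": [
    [[0, 0, 0], [0, 0, 0], 1],
    [[0, 0, 0], [0, 0, 0], 1]
  ]
}}

```text
t: 42.65
position: [0.4316, 0.2534, 0.2177]
ee_rot: [[-1.0, -0.003, 0.001], [-0.003, 1.0, -0.0], [-0.001, -0.0, -1.0]]
wrist_force: [0.3, -0.8, -0.5]
grip_width: 0.996
gripper_force: 0.0
```

```bash
python3 look.py 13
```

```text
42.65 [0.4316 0.2534 0.2177]
top yellow 1486 [315. 206.] 30.3 [0.6591 0.0586 0.055 ] angle 62.066960949409115
top green 2857 [351. 262.] 30.5 [ 0.5196 -0.028   0.055 ] angle 181.52927789752945
top lid [449. 176.] 509 13.9 [ 0.7373 -0.2779  0.046 ]
top lid [300. 192.] 449 12.1 [0.6966 0.0956 0.046 ]
top lid [327. 209.] 459 12.1 [0.6524 0.0298 0.046 ]
wrist lid [577.  44.] 6338 75.7 [0.3077 0.439  0.046 ]
wrist lid [319. 210.] 3994 36.2 [0.4313 0.2527 0.046 ]
wrist lid [375. 455.] 2663 48.6 [0.688 0.31  0.046]
```

```bash
python3 - <<'E'
from h import *
ct=get_calibration('top');print(ray([(300,192),(302,196),(327,209)],.095,ct))
p=cv2.imread('pics/top_13.png');a=cv2.resize(p[160:290,270:430],None,fx=3,fy=3,interpolation=cv2.INTER_CUBIC)
s,_=capture('side');b=cv2.resize(s[190:320,200:400,::-1],None,fx=2.4,fy=2.4,interpolation=cv2.INTER_CUBIC)[:312]
c=np.zeros((a.shape[0]+0,480,3),np.uint8);c[:312,:480]=b[:, :480]
cv2.imwrite('pics/c13.png',cv2.resize(np.vstack([a,c[:200+112]]),None,fx=.85,fy=.85))
E
```

```text
[[0.68463327 0.09282883 0.095     ]
 [0.67484519 0.08803949 0.095     ]
 [0.64293766 0.02881669 0.095     ]]
```

View pics/c13.png

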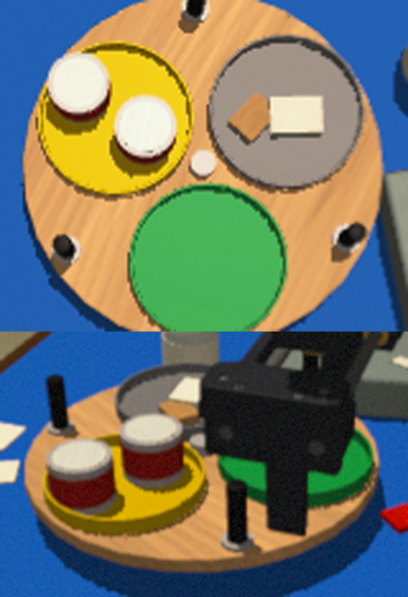

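>>> {"op": "servo_tool", "data": {
  "moves": [
    [[0, 0, 0], [0, -0.0005, 0.04], 1],
    [[0, 0, 0], [0, 0, 0.04], 1],
    [[0, 0, 0], [0, 0, 0.04], 1],
    [[0, 0, 0], [0, 0, 0.04], 1],
    [[0, 0, 0], [0, 0, 0.03], 1],
    [[0, 0, 0], [0, 0, 0.015], 1],
    [[0, 0, 0], [0, 0, 0.003], 1],
    [[0, 0, 0], [0, 0, 0], 0.4],
    [[0, 0, 0], [0, 0, 0], 0.4],
    [[0, 0, 0], [0, 0, 0], 0.4]
  ]
}}

```text
t: 43.63
position: [0.4333, 0.252, 0.0103]
ee_rot: [[-1.0, 0.0, 0.003], [0.0, 1.0, 0.001], [-0.003, 0.001, -1.0]]
wrist_force: [0.1, -0.4, 0.8]
grip_width: 0.794
gripper_force: 0.0
```

>>> {"op": "servo_tool", "data": {
  "moves": [
    [[0, 0, 0], [0, 0, 0], 0.4],
    [[0, 0, 0], [0, 0, 0], 0.4],
    [[0, 0, 0], [0, 0, 0], 0.4],
    [[0, 0, 0], [0, 0, 0], 0.4],
    [[0, 0, 0], [0, 0, 0], 0.4]
  ]
}}

```text
t: 44.05
position: [0.4327, 0.2521, 0.0098]
ee_rot: [[-1.0, -0.0, 0.002], [-0.0, 1.0, 0.0], [-0.002, 0.0, -1.0]]
wrist_force: [-1.3, -0.3, 6.3]
grip_width: 0.611
gripper_force: 15.1
```

>>> {"op": "servo_tool", "data": {
  "moves": [
    [[0, 0, 0], [0, 0, -0.02], 0.4],
    [[0, 0, 0], [0, 0, -0.04], 0.4],
    [[0, 0, 0], [0, 0, -0.04], 0.4],
    [[0, 0, 0], [0, 0, -0.04], 0.4],
    [[0, 0, 0], [0, 0, -0.04], 0.4],
    [[0, 0, 0], [0, 0, 0], 0.4],
    [[0, 0, 0], [0, 0, 0], 0.4]
  ]
}}

```text
t: 44.63
position: [0.4326, 0.2522, 0.1906]
ee_rot: [[-1.0, -0.0, 0.004], [-0.0, 1.0, 0.001], [-0.004, 0.001, -1.0]]
wrist_force: [-0.8, -0.9, -1.9]
grip_width: 0.615
gripper_force: 14.8
```

>>> {"op": "servo_tool", "data": {
  "moves": [
    [[0, 0, 0], [-0.0109, -0.035, 0], 0.4],
    [[0, 0, 0], [-0.0109, -0.035, 0], 0.4],
    [[0, 0, 0], [-0.0109, -0.035, 0], 0.4],
    [[0, 0, 0], [-0.0109, -0.035, 0], 0.4],
    [[0, 0, 0], [-0.0109, -0.035, 0], 0.4],
    [[0, 0, 0], [-0.0109, -0.035, 0], 0.4],
    [[0, 0, 0], [-0.0109, -0.035, 0], 0.4],
    [[0, 0, 0], [-0.0109, -0.035, 0], 0.4],
    [[0, 0, 0], [0, 0, 0], 0.4],
    [[0, 0, 0], [0, 0, 0], 0.4]
  ]
}}

```text
t: 45.47
position: [0.5191, -0.0293, 0.1868]
ee_rot: [[-1.0, 0.003, -0.004], [0.003, 1.0, 0.001], [0.004, 0.001, -1.0]]
wrist_force: [-0.8, -0.9, -1.6]
grip_width: 0.611
gripper_force: 14.8
```

>>> {"op": "servo_tool", "data": {
  "moves": [
    [[0, 0, 0], [0, 0, 0.03], 0.4],
    [[0, 0, 0], [0, 0, 0.03], 0.4],
    [[0, 0, 0], [0, 0, 0.02], 0.4],
    [[0, 0, 0], [0, 0, 0.02], 0.4],
    [[0, 0, 0], [0, 0, 0], 0.4],
    [[0, 0, 0], [0, 0, 0], 0.4]
  ]
}}

```text
t: 45.97
position: [0.5186, -0.0268, 0.0881]
ee_rot: [[-1.0, -0.001, -0.003], [-0.001, 1.0, 0.001], [0.003, 0.001, -1.0]]
wrist_force: [-0.4, -0.0, -0.6]
grip_width: 0.609
gripper_force: 14.8
```

>>> {"op": "servo_tool", "data": {
  "moves": [
    [[0, 0, 0], [0, 0, 0.012], 0.4],
    [[0, 0, 0], [0, 0, 0.01], 0.4],
    [[0, 0, 0], [0, 0, 0.005], 0.4],
    [[0, 0, 0], [0, 0, 0.001], 0.4],
    [[0, 0, 0], [0, 0, 0], 0.4],
    [[0, 0, 0], [0, 0, 0], 0.4]
  ]
}}

```text
t: 46.47
position: [0.5199, -0.0279, 0.0618]
ee_rot: [[-1.0, -0.0, 0.001], [-0.0, 1.0, -0.0], [-0.001, -0.0, -1.0]]
wrist_force: [0.6, -0.0, -1.5]
grip_width: 0.61
gripper_force: 14.8
```

>>> {"op": "servo_tool", "data": {
  "moves": [
    [[0, 0, 0], [0, 0, 0], 0.7],
    [[0, 0, 0], [0, 0, 0], 0.8],
    [[0, 0, 0], [0, 0, 0], 0.85],
    [[0, 0, 0], [0, 0, 0], 0.85],
    [[0, 0, 0], [0, 0, -0.02], 0.85],
    [[0, 0, 0], [0, 0, -0.04], 0.85],
    [[0, 0, 0], [0, 0, -0.04], 0.6],
    [[0, 0, 0], [0, 0, -0.04], 0.6],
    [[0, 0, 0], [-0.0046, -0.027, 0], 0.6],
    [[0, 0, 0], [-0.0046, -0.027, 0], 0.6]
  ]
}}

```text
t: 47.3
position: [0.5295, -0.082, 0.2039]
ee_rot: [[-1.0, -0.003, 0.005], [-0.003, 1.0, -0.002], [-0.005, -0.002, -1.0]]
wrist_force: [0.1, 0.3, -0.6]
grip_width: 0.607
gripper_force: 0.0
```

>>> {"op": "servo_tool", "data": {
  "moves": [
    [[0, 0, 0], [-0.0046, -0.027, 0], 0.6],
    [[0, 0, 0], [-0.0046, -0.027, 0], 0.6],
    [[0, 0, 0], [-0.0046, -0.027, 0], 0.6],
    [[0, 0, 0], [0, 0, 0], 0.6],
    [[0, 0, 0], [0, 0, 0], 0.6]
  ]
}}

```text
t: 47.72
position: [0.5424, -0.1638, 0.2007]
ee_rot: [[-1.0, 0.002, -0.0], [0.002, 1.0, 0.0], [0.0, 0.0, -1.0]]
wrist_force: [-0.0, -0.2, -1.1]
grip_width: 0.6
gripper_force: 0.0
```

```bash
python3 look.py 14
```

```text
47.7167 [ 0.5424 -0.1638  0.2007]
top yellow 1441 [315. 206.] 30.3 [0.6591 0.0586 0.055 ] angle 62.066960949409115
top green 2337 [351. 262.] 30.7 [ 0.5195 -0.0287  0.055 ] angle 181.9562129560581
top lid [449. 176.] 506 13.9 [ 0.7373 -0.2779  0.046 ]
top lid [300. 192.] 449 12.1 [0.6966 0.0956 0.046 ]
top lid [327. 209.] 458 12.1 [0.6524 0.0298 0.046 ]
top lid [352. 261.] 435 12.4 [ 0.5229 -0.0313  0.046 ]
wrist lid [526. 200.] 6306 48.6 [ 0.5296 -0.0038  0.046 ]
wrist lid [ 19. 257.] 8883 78.0 [ 0.5756 -0.4039  0.046 ]
wrist lid [208. 455.] 1228 24.9 [ 0.7791 -0.2691  0.046 ]
```

Cup stands in the green tray. Next, the peg at 242°: z 0.2007 to 0.077.

>>> {"op": "servo_tool", "data": {
  "moves": [
    [[0, 0, 0], [0, 0.0005, 0.04], 0.6],
    [[0, 0, 0], [0, 0, 0.04], 0.6],
    [[0, 0, 0], [0, 0, 0.03], 0.6],
    [[0, 0, 0], [0, 0, 0.014], 0.6],
    [[0, 0, 0], [0, 0, 0], 0.6],
    [[0, 0, 0], [0, 0, 0], 0.1],
    [[0, 0, 0], [0, 0, 0], 0.1],
    [[0, 0, 0], [0, 0, 0], 0.1],
    [[0, 0, 0], [0, 0, 0], 0.1],
    [[0, 0, 0], [0, 0, 0], 0.1]
  ]
}}

```text
t: 48.65
position: [0.5428, -0.1625, 0.0779]
ee_rot: [[-1.0, -0.0, 0.001], [-0.0, 1.0, -0.001], [-0.001, -0.001, -1.0]]
wrist_force: [-0.2, 0.3, -0.0]
grip_width: 0.247
gripper_force: 0.0
```

>>> {"op": "servo_tool", "data": {
  "moves": [
    [[0, 0, 0], [0, 0, 0], 0.1],
    [[0, 0, 0], [0, 0, 0], 0.1],
    [[0, 0, 0], [0, 0, 0], 0.1],
    [[0, 0, 0], [0, 0, 0], 0.1]
  ]
}}

```text
t: 48.98
position: [0.543, -0.1619, 0.0777]
ee_rot: [[-1.0, -0.0, 0.002], [-0.0, 1.0, 0.001], [-0.002, 0.001, -1.0]]
wrist_force: [0.8, 5.5, 4.6]
grip_width: 0.202
gripper_force: 15.0
```

>>> {"op": "servo_tool", "data": {
  "moves": [
    [[0, 0, 0], [0.0094, 0.0054, 0], 0.1],
    [[0, 0, 0], [0.009, 0.0061, 0], 0.1],
    [[0, 0, 0], [0.0085, 0.0067, 0], 0.1],
    [[0, 0, 0], [0.008, 0.0072, 0], 0.1],
    [[0, 0, 0], [0.0075, 0.0079, 0], 0.1],
    [[0, 0, 0], [0.007, 0.0083, 0], 0.1],
    [[0, 0, 0], [0.0063, 0.0088, 0], 0.1],
    [[0, 0, 0], [0.0057, 0.0092, 0], 0.1],
    [[0, 0, 0], [0.0051, 0.0095, 0], 0.1],
    [[0, 0, 0], [0.0044, 0.01, 0], 0.1]
  ]
}}

```text
t: 49.82
position: [0.4704, -0.0843, 0.0774]
ee_rot: [[-1.0, 0.0, -0.002], [0.0, 1.0, -0.002], [0.002, -0.002, -1.0]]
wrist_force: [-6.7, -7.9, 2.6]
grip_width: 0.2
gripper_force: 15.0
```

>>> {"op": "servo_tool", "data": {
  "moves": [
    [[0, 0, 0], [0.0037, 0.0101, 0], 0.1],
    [[0, 0, 0], [0.0029, 0.0105, 0], 0.1],
    [[0, 0, 0], [0.0022, 0.0106, 0], 0.1],
    [[0, 0, 0], [0.0015, 0.0107, 0], 0.1],
    [[0, 0, 0], [0.0007, 0.0108, 0], 0.1],
    [[0, 0, 0], [0, 0.0109, 0], 0.1],
    [[0, 0, 0], [-0.0008, 0.0108, 0], 0.1],
    [[0, 0, 0], [-0.0016, 0.0107, 0], 0.1],
    [[0, 0, 0], [-0.0023, 0.0106, 0], 0.1],
    [[0, 0, 0], [-0.003, 0.0104, 0], 0.1]
  ]
}}

```text
t: 50.65
position: [0.4683, 0.0235, 0.077]
ee_rot: [[-1.0, 0.0, -0.001], [0.0, 1.0, -0.0], [0.001, -0.0, -1.0]]
wrist_force: [-2.0, -3.4, -0.2]
grip_width: 0.201
gripper_force: 15.0
```

>>> {"op": "servo_tool", "data": {
  "moves": [
    [[0, 0, 0], [-0.0037, 0.0102, 0], 0.1],
    [[0, 0, 0], [-0.0045, 0.0098, 0], 0.1],
    [[0, 0, 0], [-0.0051, 0.0096, 0], 0.1],
    [[0, 0, 0], [-0.0058, 0.0092, 0], 0.1],
    [[0, 0, 0], [-0.0064, 0.0087, 0], 0.1],
    [[0, 0, 0], [-0.007, 0.0083, 0], 0.1],
    [[0, 0, 0], [-0.0076, 0.0077, 0], 0.1],
    [[0, 0, 0], [-0.0081, 0.0072, 0], 0.1],
    [[0, 0, 0], [-0.0085, 0.0067, 0], 0.1],
    [[0, 0, 0], [-0.0091, 0.006, 0], 0.1]
  ]
}}

```text
t: 51.48
position: [0.5347, 0.1069, 0.0768]
ee_rot: [[-1.0, -0.0, -0.001], [-0.0, 1.0, -0.0], [0.001, -0.0, -1.0]]
wrist_force: [-2.6, -3.7, -2.5]
grip_width: 0.202
gripper_force: 15.0
```

>>> {"op": "servo_tool", "data": {
  "moves": [
    [[0, 0, 0], [0, 0, 0], 0.1],
    [[0, 0, 0], [0, 0, 0], 0.1],
    [[0, 0, 0], [0, 0, 0], 0.1],
    [[0, 0, 0], [0, 0, 0], 0.1]
  ]
}}

```text
t: 51.82
position: [0.5339, 0.1063, 0.0768]
ee_rot: [[-1.0, -0.0, -0.0], [-0.0, 1.0, 0.0], [0.0, 0.0, -1.0]]
wrist_force: [1.0, 2.2, -4.9]
grip_width: 0.196
gripper_force: 15.0
```

```bash
python3 look.py 15
```

```text
51.8167 [0.5339 0.1063 0.0768]
top yellow 1464 [382. 203.] 30.3 [ 0.6651 -0.1056  0.055 ] angle 302.2948923532603
top green 1725 [315. 206.] 30.1 [0.6588 0.0591 0.055 ] angle 62.3503825417254
top lid [449. 176.] 508 13.9 [ 0.7373 -0.2779  0.046 ]
top lid [400. 194.] 469 13.0 [ 0.6913 -0.1545  0.046 ]
top lid [314. 202.] 450 12.1 [0.67   0.0608 0.046 ]
top lid [372. 207.] 456 12.1 [ 0.6581 -0.0824  0.046 ]
wrist lid [ 72. 431.] 1157 26.7 [ 0.6234 -0.0306  0.046 ]
wrist lid [574. 464.] 1773 40.5 [0.6476 0.2534 0.046 ]
```

>>> {"op": "servo_tool", "data": {
  "moves": [
    [[0, 0, 0], [0, 0, 0], 0.6],
    [[0, 0, 0], [0, 0, 0], 0.6],
    [[0, 0, 0], [0, 0, -0.04], 0.6],
    [[0, 0, 0], [0, 0, -0.04], 0.6],
    [[0, 0, 0], [0, 0, -0.04], 0.6],
    [[0, 0, 0], [0.002, -0.0385, -0.02], 0.6],
    [[0, 0, 0], [0.002, -0.0385, 0], 0.6],
    [[0, 0, 0], [0.002, -0.0385, 0], 0.6],
    [[0, 0, 0], [0.002, -0.0385, 0], 0.6],
    [[0, 0, 0], [0.002, -0.0385, 0], 0.6]
  ]
}}

```text
t: 52.75
position: [0.5238, -0.0867, 0.217]
ee_rot: [[-1.0, -0.0, 0.001], [-0.0, 1.0, -0.001], [-0.001, -0.001, -1.0]]
wrist_force: [0.7, -1.1, -0.2]
grip_width: 0.601
gripper_force: 0.0
```

>>> {"op": "servo_tool", "data": {
  "moves": [
    [[0, 0, 0], [0.002, -0.0385, 0], 0.6],
    [[0, 0, 0], [0.002, -0.0385, 0], 0.6],
    [[0, 0, 0], [0.002, -0.0385, 0], 0.6],
    [[0, 0, 0], [0.002, -0.0385, 0], 0.6],
    [[0, 0, 0], [0.002, -0.0385, 0], 0.6],
    [[0, 0, 0], [0.002, -0.0385, 0], 0.6],
    [[0, 0, 0], [0.002, -0.0385, 0], 0.6],
    [[0, 0, 0], [0.002, -0.0385, 0], 0.6],
    [[0, 0, 0], [0, 0, 0], 0.6],
    [[0, 0, 0], [0, 0, 0], 0.6]
  ]
}}

```text
t: 53.58
position: [0.5075, -0.3946, 0.2158]
ee_rot: [[-1.0, 0.003, -0.0], [0.003, 1.0, -0.0], [0.0, -0.0, -1.0]]
wrist_force: [0.5, 1.9, -0.8]
grip_width: 0.599
gripper_force: 0.0
```

```bash
python3 look.py 16; python3 arc.py .577 -.3233 .1 225.4 155.8 20 0.1
python3 - <<'E'
import cv2
p=cv2.imread('pics/top_16.png');cv2.imwrite('pics/c16.png',cv2.resize(p[140:320,270:540],None,fx=2.9,fy=2.9,interpolation=cv2.INTER_CUBIC))
E
```

```text
53.5833 [ 0.5075 -0.3946  0.2158]
top yellow 1467 [382. 203.] 30.3 [ 0.6651 -0.1056  0.055 ] angle 302.2948923532603
top green 2163 [315. 206.] 30.2 [0.6596 0.0589 0.055 ] angle 61.89657181307837
top lid [449. 176.] 508 13.9 [ 0.7373 -0.2779  0.046 ]
top lid [400. 193.] 467 12.4 [ 0.6931 -0.1531  0.046 ]
top lid [314. 202.] 455 12.1 [0.67   0.0608 0.046 ]
top lid [372. 207.] 457 12.2 [ 0.6584 -0.0825  0.046 ]
wrist lid [72. 36.] 5523 80.3 [ 0.3784 -0.5697  0.046 ]
[[[0, 0, 0], [0.0042, 0.0044, 0], 0.1], [[0, 0, 0], [0.0039, 0.0046, 0], 0.1], [[0, 0, 0], [0.0037, 0.0049, 0], 0.1], [[0, 0, 0], [0.0033, 0.0051, 0], 0.1], [[0, 0, 0], [0.0030, 0.0053, 0], 0.1], [[0, 0, 0], [0.0027, 0.0054, 0], 0.1], [[0, 0, 0], [0.0023, 0.0056, 0], 0.1], [[0, 0, 0], [0.0020, 0.0057, 0], 0.1], [[0, 0, 0], [0.0017, 0.0059, 0], 0.1], [[0, 0, 0], [0.0013, 0.0059, 0], 0.1]]
[[[0, 0, 0], [0.0009, 0.0060, 0], 0.1], [[0, 0, 0], [0.0006, 0.0061, 0], 0.1], [[0, 0, 0], [0.0002, 0.0060, 0], 0.1], [[0, 0, 0], [-0.0002, 0.0061, 0], 0.1], [[0, 0, 0], [-0.0005, 0.0060, 0], 0.1], [[0, 0, 0], [-0.0009, 0.0060, 0], 0.1], [[0, 0, 0], [-0.0013, 0.0060, 0], 0.1], [[0, 0, 0], [-0.0016, 0.0058, 0], 0.1], [[0, 0, 0], [-0.0020, 0.0058, 0], 0.1], [[0, 0, 0], [-0.0023, 0.0056, 0], 0.1]]
start 0.5068 -0.3945 end 0.4858 -0.2823
```

View pics/c16.png

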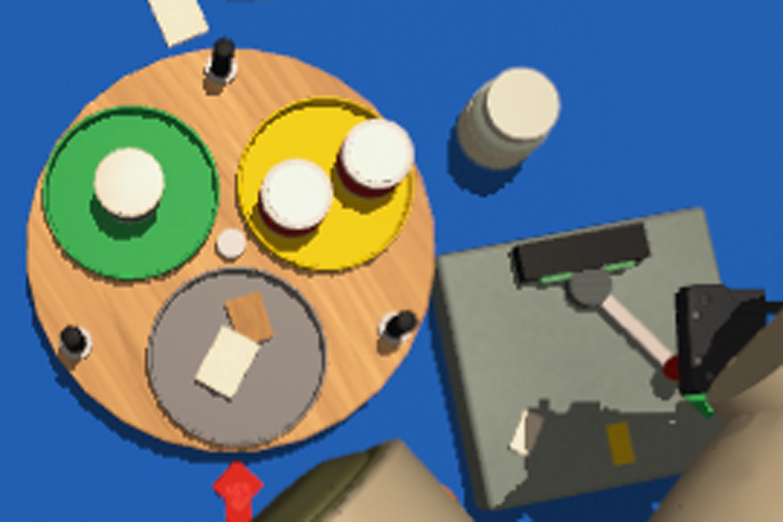

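>>> {"op": "servo_tool", "data": {
  "moves": [
    [[0, 0, 0], [0, 0, 0.04], 0.6],
    [[0, 0, 0], [0, 0, 0.04], 0.6],
    [[0, 0, 0], [0, 0, 0.035], 0.6],
    [[0, 0, 0], [0, 0, 0.02], 0.6],
    [[0, 0, 0], [0, 0, 0], 0.6],
    [[0, 0, 0], [0, 0, 0], 0.1],
    [[0, 0, 0], [0, 0, 0], 0.1],
    [[0, 0, 0], [0, 0, 0], 0.1],
    [[0, 0, 0], [0, 0, 0], 0.1],
    [[0, 0, 0], [0, 0, 0], 0.1]
  ]
}}

```text
t: 54.52
position: [0.5081, -0.3943, 0.0828]
ee_rot: [[-1.0, -0.0, 0.0], [-0.0, 1.0, -0.005], [-0.0, -0.005, -1.0]]
wrist_force: [-9.0, -12.5, 1.2]
grip_width: 0.25
gripper_force: 6.0
```

>>> {"op": "servo_tool", "data": {
  "moves": [
    [[0, 0, 0], [0, 0, 0], 0.1],
    [[0, 0, 0], [0, 0, 0], 0.1],
    [[0, 0, 0], [0, 0, 0], 0.1]
  ]
}}

```text
t: 54.77
position: [0.508, -0.3945, 0.0828]
ee_rot: [[-1.0, 0.0, 0.001], [0.0, 1.0, -0.004], [-0.001, -0.004, -1.0]]
wrist_force: [-3.7, -4.1, 4.1]
grip_width: 0.244
gripper_force: 15.0
```

>>> {"op": "servo_tool", "data": {
  "moves": [
    [[0, 0, 0], [0.0042, 0.0044, 0], 0.1],
    [[0, 0, 0], [0.0039, 0.0046, 0], 0.1],
    [[0, 0, 0], [0.0037, 0.0049, 0], 0.1],
    [[0, 0, 0], [0.0033, 0.0051, 0], 0.1],
    [[0, 0, 0], [0.003, 0.0053, 0], 0.1],
    [[0, 0, 0], [0.0027, 0.0054, 0], 0.1],
    [[0, 0, 0], [0.0023, 0.0056, 0], 0.1],
    [[0, 0, 0], [0.002, 0.0057, 0], 0.1],
    [[0, 0, 0], [0.0017, 0.0059, 0], 0.1],
    [[0, 0, 0], [0.0013, 0.0059, 0], 0.1]
  ]
}}

```text
t: 55.6
position: [0.4795, -0.3415, 0.0824]
ee_rot: [[-1.0, 0.001, 0.0], [0.001, 1.0, -0.003], [-0.0, -0.003, -1.0]]
wrist_force: [-5.0, -6.0, 2.5]
grip_width: 0.244
gripper_force: 15.0
```

>>> {"op": "servo_tool", "data": {
  "moves": [
    [[0, 0, 0], [0.0009, 0.006, 0], 0.1],
    [[0, 0, 0], [0.0006, 0.0061, 0], 0.1],
    [[0, 0, 0], [0.0002, 0.006, 0], 0.1],
    [[0, 0, 0], [-0.0002, 0.0061, 0], 0.1],
    [[0, 0, 0], [-0.0005, 0.006, 0], 0.1],
    [[0, 0, 0], [-0.0009, 0.006, 0], 0.1],
    [[0, 0, 0], [-0.0013, 0.006, 0], 0.1],
    [[0, 0, 0], [-0.0016, 0.0058, 0], 0.1],
    [[0, 0, 0], [-0.002, 0.0058, 0], 0.1],
    [[0, 0, 0], [-0.0023, 0.0056, 0], 0.1]
  ]
}}

```text
t: 56.43
position: [0.4876, -0.2806, 0.0819]
ee_rot: [[-1.0, 0.0, 0.001], [0.0, 1.0, -0.001], [-0.001, -0.001, -1.0]]
wrist_force: [-3.5, -3.4, 4.2]
grip_width: 0.243
gripper_force: 15.0
```

>>> {"op": "servo_tool", "data": {
  "moves": [
    [[0, 0, 0], [0, 0, 0], 0.1],
    [[0, 0, 0], [0, 0, 0], 0.1],
    [[0, 0, 0], [0, 0, 0], 0.1]
  ]
}}

```text
t: 56.68
position: [0.4878, -0.2801, 0.0818]
ee_rot: [[-1.0, -0.001, 0.001], [-0.001, 1.0, 0.0], [-0.001, 0.0, -1.0]]
wrist_force: [-1.4, 0.0, 6.8]
grip_width: 0.241
gripper_force: 15.0
```

>>> {"op": "servo_tool", "data": {
  "moves": [
    [[0, 0, 0], [0.001, -0.002, 0], 0.1],
    [[0, 0, 0], [0, 0, 0], 0.1],
    [[0, 0, 0], [0, 0, 0], 0.1],
    [[0, 0, 0], [0, 0, 0], 0.6],
    [[0, 0, 0], [0, 0, 0], 0.6],
    [[0, 0, 0], [0, 0, 0], 0.6],
    [[0, 0, 0], [0, 0, -0.04], 0.6],
    [[0, 0, 0], [0, 0, -0.04], 0.6],
    [[0, 0, 0], [0, 0, -0.04], 0.6],
    [[0, 0, 0], [0, 0, -0.03], 0.6]
  ]
}}

```text
t: 57.52
position: [0.4865, -0.2825, 0.2343]
ee_rot: [[-1.0, -0.001, 0.002], [-0.001, 1.0, -0.001], [-0.002, -0.001, -1.0]]
wrist_force: [0.8, -0.4, -0.6]
grip_width: 0.599
gripper_force: 0.0
```

>>> {"op": "servo_tool", "data": {
  "moves": [
    [[0, 0, 0], [0, 0, 0], 0.6],
    [[0, 0, 0], [0, 0, 0], 0.6]
  ]
}}

```text
t: 57.68
position: [0.4866, -0.2826, 0.2321]
ee_rot: [[-1.0, -0.0, 0.002], [-0.0, 1.0, -0.001], [-0.002, -0.001, -1.0]]
wrist_force: [0.6, -0.3, -0.4]
grip_width: 0.601
gripper_force: 0.0
```

```bash
python3 look.py 17
```

```text
57.6833 [ 0.4866 -0.2826  0.2321]
top yellow 1463 [382. 203.] 30.3 [ 0.6651 -0.1056  0.055 ] angle 302.2948923532603
top green 2175 [315. 206.] 30.2 [0.6596 0.0589 0.055 ] angle 61.89657181307837
top lid [449. 176.] 509 13.9 [ 0.7373 -0.2779  0.046 ]
top lid [400. 193.] 467 12.4 [ 0.6931 -0.1531  0.046 ]
top lid [314. 202.] 455 12.1 [0.67   0.0608 0.046 ]
top lid [372. 207.] 457 12.2 [ 0.6584 -0.0825  0.046 ]
wrist lid [10. 24.] 929 25.9 [ 0.3455 -0.5119  0.046 ]
wrist lid [285. 318.] 907 32.0 [ 0.591  -0.3131  0.046 ]
wrist lid [337. 450.] 2593 42.2 [ 0.7482 -0.263   0.046 ]
```

View pics/w_17.png

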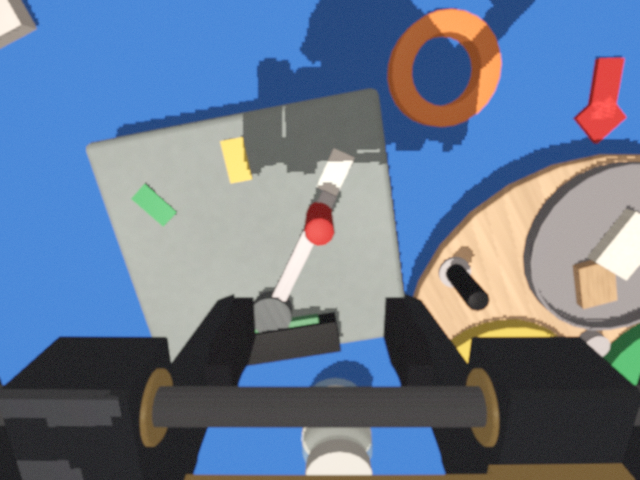

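```bash
python3 -c "
from bench import *
print(close_job())"
```

```text
the job is handed in; nothing more can be done
None
```

The job is handed in after about 58 s: both tins stand in the yellow tray and the one cup in the green tray. The grey tray faces the arrow and the lever is back on white. By my measurement the lever was about 0.05 rad short of the yellow mark centre when the tins went in, and I didn't correct that.

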